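# Check a dry-fitted frame with the square before and after drifting out its dowels

## Robot

A 6-joint arm with a two-finger parallel gripper is mounted at the origin on a cart in front of the work surface, level with it; the furniture and walls round the work are solid. World frame = base frame: x ahead of the robot, y to its left, z up, the work surface at z = 0. Lengths are in m, angles in degrees, forces in N, time in s.
With the tool pointing down it reaches from about 0.25 to 0.85 m from the base axis. Payload 12.5 kg.
Tool frame: the origin (TCP) lies at the very end of the fingers, on their centre line; the grasp point (between the pads) lies 19 mm behind it; z points along the fingers, y is the line along which they close (so a half turn about z gives the same grasp; the last joint's range is limited). The gripper opens to 93 mm and grips with 3 to 60 N. Pads are 15 mm wide; open, the fingers measure 128 mm over their backs; the gripper's body (75 mm by 188 mm) begins 65 mm behind the grasp point.
Start: joints at [60.871, 20.094, 94.641, -0, 65.266, -4.847], TCP at [0.226, 0.501, 0.219] pointing down, gripper open.
Joint ranges: [-157.81, 157.81], [-45, 120.19], [0.68, 151.7], [-89.99, 269.99], [4.06, 180], [-164.3, 164.3]. Speed limits (degrees/s): [127.2, 127.2, 159.86, 180, 180, 180].

## Interface

Orientations are given as a 3x3 rotation matrix whose columns are the frame's x, y, z axes.
In Python, from plant import manip gives the robot as it stands.
- The arm moves only by the tool play_rows, never from a script. Its arguments are lists of equal length, an entry for each row: "linear": the shift along the world's x, y, z in m, a list of three; "turn": the turn, a rotation vector about the world's x, y, z in degrees, a list of three; "jaw": the opening, from -1 (shut) to 1 (fully open), so that 0 is half open. A call has 1 to 20 rows; each row is the pose to reach, as a shift and turn from the pose commanded when the call began; what a row does not reach only later rows make up. A row lasts 1/10 s, in which the tool goes at most 50 mm and 8.59 degrees, less where a joint would pass 70% of its speed; a pose out of reach is approached as far as the arm can. A call with a gripper value outside its range is refused whole. The fingers move at their own pace and stop on an object; "force" is the grip in N (left out, the last holds). Time passes only in rows, so rows that repeat a pose let the fingers close. It gives the time, the measured TCP pose, the force, the opening and the grip force at its end, in the units of the state.
- manip.sense(): the state, without advancing time (a new reading comes with each control period).
- manip.capture(name): name is "side" or "top"; returns a dict with "frame" (400x640x3 uint8, blue, green, red), "fx", "fy", "cx", "cy" (pixels), "dist" ([k1, k2, p1, p2, k3] as OpenCV has them; the pictures are not rectified), "cam_to_world" (4x4, takes a point from camera to world coordinates). Camera axes: x right, y down, z forward; pixel columns grow to the right and rows downward; lengths in m; the calibration is good to about 2 mm. A picture is of the moment at which its call begins. There is no depth.
- manip.sign_off(): hands the job in; it is judged then, once.
Trained networks look in a picture, given as the dict that the camera call returned (one of the last four; its "shot" number tells which), for a name from the list of things; names that differ only in an ending like _2 or _b are one class to them, and where a whole thing is asked for, a point or a joint stands for the part that bears it (a point fixed in the world has none). Each returns a list of dicts, best first, with "score" (0 to 1); they miss things now and then, are a little off and sometimes report something else, mostly with a low value. They report only what shows in the picture. A call takes as long as a camera call.
- manip.outline_of(picture, thing): "mask" (400x640 bool, what is visible of it) and "box" ([left, top, right, bottom] in pixels, round what is visible of it).
- manip.tip_of(picture, thing): "xy" ([column, row] in pixels: a listed point, or the origin of a listed thing).
The state is a dict: "time_s": time; "joint_pos": joint angles; "joint_velocities": joint speeds; "effort": joint torques, N m; "ee_pos": TCP position; "orientation": TCP orientation; "force": force on the tool from outside, world axes, zero at the start; "torque": the same for the moment, N m; "width": opening from 0.0 (shut) to 1.0 (fully open); "grip_force": force on a finger pad.
Only numpy, scipy, OpenCV 4.12 (cv2) and the standard library are available. Lean on these libraries where they do the work, as an engineer would, in place of code of your own. Each camera call takes 0.05 s, during which the arm holds its last target. There are 200 camera calls.

## Task

Check the dry-fitted wooden frame with the square: hold it by its handle and press it into the left inside corner of the back rail, both outer edges flush against both rails for a second, then likewise into the right one. Then use the drift rod to push every dowel out through the back rail, from the inside, so that it drops flat into the tray behind (never touch the dowels with the fingers); then check the left and the right corner with the square once more, and leave square and drift lying flat on the black mat, side by side, the jar, the tin and the tape measure where they stand.

Things in the scene. Friction and masses are not known exactly. Their poses are not given: they have to be found in the camera images.
- frame: dry-fitted wooden frame fixed to the bench: a back rail and two side rails, all 64 mm tall, open towards the robot. Origin on the bench at the middle of the back rail's inner (front) face; x points away from the robot through the back rail, y to the left along it, z up. Inside width 240 mm
- back_rail: back rail, same origin and axes as the frame: inner face at x = 0, 40 mm thick, 296 mm long. Four round 18 mm bores run level along x right through it, axes 42 mm above the bench: bore 1 at y = +0.054, bore 2 at +0.018, bore 3 at -0.018, bore 4 at -0.054
- left_rail: left side rail, same origin and axes as the frame: inner face at y = +0.120, 28 mm thick, running 120 mm towards the robot (x = -0.120 to 0)
- right_rail: right side rail, same origin and axes as the frame: inner face at y = -0.120, 28 mm thick, running 120 mm towards the robot (x = -0.120 to 0)
- left_corner (a point): inside corner of the back rail and the left rail, at bench height (frame axes)
- right_corner (a point): inside corner of the back rail and the right rail, at bench height (frame axes)
- tray_center (a point): centre, at bench height, of the shallow sheet-metal catch tray fixed against the far side of the back rail: 110 mm deep in x, 190 mm long in y, floor 1.5 mm thick, walls 20 mm high on three sides, open towards the rail (frame axes)
- square: loose L-shaped aluminium square, 0.3 kg, with upright handle. Origin on its underside below the handle, z up. Two legs 110 mm long, 18 wide, 16 tall meet at x = y = +0.040; their outer (checking) edges are the faces x = +0.040 and y = +0.040. In the left corner its axes are parallel to the frame's; in the right corner it is turned 90 degrees clockwise (from above) from that
- square_grip (a point): grip point on the square's handle, 45 mm above its underside; the handle is a 22 x 22 mm square post at the square's origin with its sides parallel to the legs, from 10 to 62 mm high (square axes)
- square_corner (a point): the square's outer right-angle corner, at its underside: x = +0.040, y = +0.040 from its origin (square axes). The square rubs on the rails and the bench with a friction coefficient of about 0.6, so while it presses on one rail a drag along that rail can feel like the other
- drift: loose steel drift rod, 165 mm long, 0.16 kg, lying along its x axis; origin below the middle of the grip section; x points to the nose
- drift_center (a point): centre of the drift's grip section (16 x 16 mm square, 40 mm long, the drift lies on it), 8 mm above its underside; on this axis a 10 mm round nose runs from 20 to 100 mm ahead and a 14 mm round tail from 20 to 65 mm behind (drift axes)
- drift_nose (a point): end of the drift's nose, 100 mm ahead of its centre (drift axes)
- mat_center (a point): centre of the top of the thin black rubber tool mat, fixed on the bench to the robot's left: 260 mm in x, 280 mm in y, 3 mm thick, top 3 mm above the bench
- dowel_1: loose steel dowel pin 14 mm in diameter and 75 mm long, 90 g; origin at its centre, its x axis along its length. It starts lying loosely in bore 1 along the frame's x, standing 3 to 7 mm proud of the inner face and about 30 mm of the far one (its underside is then 33 mm above the bench, higher than the square's legs); absent in some runs
- dowel_2: loose steel dowel pin 14 mm in diameter and 75 mm long, 90 g; origin at its centre, its x axis along its length. It starts lying loosely in bore 2 along the frame's x, standing 3 to 7 mm proud of the inner face and about 30 mm of the far one (its underside is then 33 mm above the bench, higher than the square's legs); absent in some runs
- dowel_3: loose steel dowel pin 14 mm in diameter and 75 mm long, 90 g; origin at its centre, its x axis along its length. It starts lying loosely in bore 3 along the frame's x, standing 3 to 7 mm proud of the inner face and about 30 mm of the far one (its underside is then 33 mm above the bench, higher than the square's legs); absent in some runs
- dowel_4: loose steel dowel pin 14 mm in diameter and 75 mm long, 90 g; origin at its centre, its x axis along its length. It starts lying loosely in bore 4 along the frame's x, standing 3 to 7 mm proud of the inner face and about 30 mm of the far one (its underside is then 33 mm above the bench, higher than the square's legs); absent in some runs
- jar: bystander: small orange glass jar with black cap, 43 mm across, 66 mm tall; origin under its centre
- flux_tin: bystander: small black round tin, 41 mm across, 24 mm tall; origin under its centre
- sewing_tape: bystander: coiled yellow measuring tape, 54 mm across, 16 mm tall; origin under its centre

How it is judged:
By the outcome, as a careful person would: the job done as asked, in the order asked, and still so for the second after the job is handed in, with the robot touching nothing.
Of dowel_1, dowel_2, dowel_3, dowel_4 only 2 to 3 are there at a start; the rules pass over those that are not, and their reading is None.
At some moment in a run one of square, drift may be knocked a few centimetres aside while the robot is not near it.
Once in a run the grip may slacken for a moment while it holds something.
It also fails if it takes over 210 s, if anything falls off the work surface, if the arm or the gripper's body presses on something with over 40 N, if the wrist force passes 120 N, or if a joint passes its speed limit or range.

## Working session

There is one attempt and no reset: what is moved stays moved. The work goes in short steps, Python scripts to look and compute and a tool call to move; the robot and the scene stay as the last step left them, time stands still between calls to the robot, and variables do not carry over. Pictures are saved under pics/ and viewed, at most 14 in all, crops included, and the job is handed in when it is done.

Besides the shell and the picture viewer there is one more tool, called as name(argument=value, ...), one argument or row to a line, values as JSON. play_rows: Moves the arm, as the interface text tells. Its arguments: {"type":"object","properties":{"linear":{"type":"array","items":{"type":"array","items":{"type":"number"}}},"turn":{"type":"array","items":{"type":"array","items":{"type":"number"}}},"jaw":{"type":"array","items":{"type":"number"}},"force":{"type":"number"}},"required":["linear","turn","jaw"]}

```bash
ls; mkdir -p pics
cat > h.py <<'E'
import numpy as np, cv2
from plant import manip
def ray(p,xy):
    K=np.array([[p['fx'],0,p['cx']],[0,p['fy'],p['cy']],[0,0,1.]])
    u=cv2.undistortPoints(np.array([[xy]],float),K,np.array(p['dist'],float))[0,0]
    T=np.array(p['cam_to_world']); return T[:3,3],T[:3,:3]@np.array([u[0],u[1],1.])
def atz(p,xy,z):
    o,d=ray(p,xy); return o+d*(z-o[2])/d[2]
def proj(p,X):
    K=np.array([[p['fx'],0,p['cx']],[0,p['fy'],p['cy']],[0,0,1.]])
    T=np.linalg.inv(np.array(p['cam_to_world'])); X=np.atleast_2d(X)@T[:3,:3].T+T[:3,3]
    return cv2.projectPoints(X,np.zeros(3),np.zeros(3),K,np.array(p['dist'],float))[0][:,0]
def tri(p,a,q,b):
    o1,d1=ray(p,a);o2,d2=ray(q,b); A=np.c_[d1,-d2]; s=np.linalg.lstsq(A,o2-o1,rcond=None)[0]
    x,y=o1+s[0]*d1,o2+s[1]*d2; return (x+y)/2,np.linalg.norm(x-y)
def state():
    s=manip.sense(); return s
E
python3 - <<'E'
from h import *
np.set_printoptions(precision=4,suppress=True)
P={n:manip.capture(n) for n in("top","side")}
for n,p in P.items():
    cv2.imwrite(f'pics/{n}0.png',p['frame']); print(n,np.array(p['cam_to_world'])[:3,3],p['fx'])
hz=dict(frame=0,left_corner=0,right_corner=0,tray_center=0,mat_center=.003,square_grip=.048,square_corner=.003,square=.003,drift_center=.011,drift_nose=.011,drift=.003,dowel_1=.042,jar=0,flux_tin=0,sewing_tape=0)
for t,z in hz.items():
    r={n:manip.tip_of(P[n],t) for n in P}
    for n in P:
        for d in r[n][:4 if 'dowel' in t else 1]: print(t,n,round(d['score'],2),np.round(d['xy'],1),atz(P[n],d['xy'],z)[:2])
    if r['top'] and r['side'] and 'dowel' not in t: print('   tri',*tri(P['top'],r['top'][0]['xy'],P['side'],r['side'][0]['xy']))
s=manip.sense(); print(s['time_s'],s['ee_pos'],s['orientation'],s['force'])
E
```

```text
pics
top [ 0.3043 -0.0303  1.3593] 469.8665128720323
side [ 0.5984 -1.0143  0.9529] 472.3570970038413
frame top 0.81 [370.  208.7] [ 0.548  -0.1801]
frame side 0.77 [311.6 258.2] [ 0.5489 -0.1703]
   tri [ 0.5479 -0.1788  0.0089] 0.0030004066238533745
left_corner top 0.9 [324.3 204.2] [ 0.5644 -0.0459]
left_corner side 0.55 [316.6 226.2] [ 0.5558 -0.0475]
   tri [ 0.5599 -0.0468  0.001 ] 0.008550353947008961
right_corner top 0.63 [408.1 208.5] [ 0.5461 -0.2929]
right_corner side 0.95 [307.5 291.8] [ 0.5453 -0.2828]
   tri [ 0.5451 -0.2908  0.01  ] 0.0016067548359541962
tray_center top 0.8 [365.1 177.8] [ 0.6419 -0.1694]
tray_center side 0.67 [349.  260.1] [ 0.649  -0.1711]
   tri [ 0.6461 -0.1692 -0.0036] 0.006521025670050472
mat_center top 0.62 [206.7 231.2] [0.4906 0.3004]
mat_center side 0.95 [303.6 155. ] [0.4936 0.2918]
   tri [ 0.4922  0.3025 -0.005 ] 0.001073962704433626
square_grip top 0.89 [182.3 231.4] [0.485 0.36 ]
square_grip side 0.84 [302.9 135.5] [0.4879 0.343 ]
   tri [0.4866 0.364  0.0342] 0.0008107608085604041
square_corner top 0.87 [203.9 232.5] [0.4869 0.3087]
squ
[... 836 characters left out ...]
924 -0.1923]
dowel_1 side 0.61 [326.5 248.1] [ 0.5879 -0.1701]
dowel_1 side 0.49 [322.7 263.2] [ 0.5802 -0.2227]
jar top 0.56 [235.2 234. ] [0.4812 0.2165]
jar side 0.66 [300.8 146.8] [0.4799 0.3439]
   tri [0.4805 0.2018 0.0961] 0.023938407729616955
flux_tin top 0.59 [446.3 243. ] [ 0.4412 -0.4001]
flux_tin side 0.83 [253.  331.9] [ 0.4264 -0.4068]
   tri [ 0.4337 -0.403  -0.0021] 0.016052032054244627
sewing_tape top 0.8 [437.7 189.8] [ 0.6008 -0.3854]
sewing_tape side 0.61 [332.9 329.5] [ 0.6119 -0.389 ]
   tri [ 0.6072 -0.3862 -0.0066] 0.009958370187556404
1.6 [0.2262 0.5014 0.2187] [[-0.9115  0.4112  0.0001]
 [ 0.4112  0.9115  0.0001]
 [-0.      0.0001 -1.    ]] [ 0.0485  0.4087 -0.4449]
```

Run:
```python
import cv2
a=cv2.imread('pics/top0.png')[140:300,130:480]; b=cv2.imread('pics/side0.png')[110:370,200:420]
cv2.imwrite('pics/t1.png',cv2.resize(a,None,fx=2.28,fy=2.28,interpolation=cv2.INTER_CUBIC))
cv2.imwrite('pics/s1.png',cv2.resize(b,None,fx=2.3,fy=2.3,interpolation=cv2.INTER_CUBIC))
```

```text
(no output)
```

View pics/t1.png

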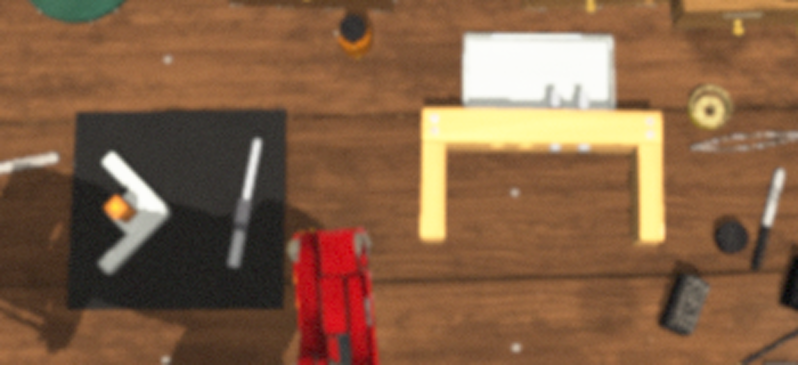

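View pics/s1.png

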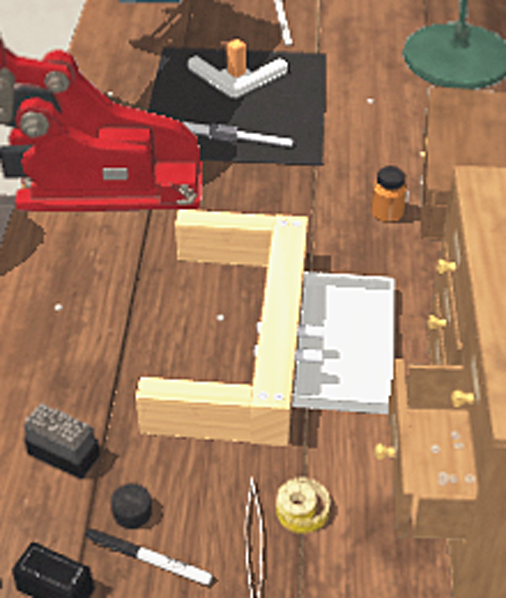

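The top view shows two dowels sticking out (crop x≈553 and 583), in bores 3 and 4. The square and drift are on the mat, and the frame is turned only slightly. Next I'll fit poses to the network masks.

```bash
cat >> h.py <<'E'
from scipy.optimize import minimize
def box(x0,x1,y0,y1,z0,z1): return np.array([[x,y,z] for x in(x0,x1) for y in(y0,y1) for z in(z0,z1)],float)
MOD=dict(frame=[box(0,.04,-.148,.148,0,.064),box(-.12,0,.12,.148,0,.064),box(-.12,0,-.148,-.12,0,.064)],
 square=[box(-.07,.04,.022,.04,0,.016),box(.022,.04,-.07,.04,0,.016),box(-.011,.011,-.011,.011,.01,.062)],
 drift=[box(-.02,.02,-.008,.008,0,.016),box(.02,.1,-.005,.005,.003,.013),box(-.065,-.02,-.007,.007,.001,.015)])
def pose(X,q,z0):
    c,s=np.cos(q[2]),np.sin(q[2]); R=np.array([[c,-s,0],[s,c,0],[0,0,1]]); return X@R.T+[q[0],q[1],z0]
def sil(p,bs,q,z0,S=4):
    m=np.zeros((400*S,640*S),np.uint8)
    for b in bs:
        h=cv2.convexHull(((proj(p,pose(b,q,z0))+.5)*S).astype(np.float32)); cv2.fillConvexPoly(m,np.round(h).astype(np.int32),1)
    return cv2.resize(m*255,(640,400),interpolation=cv2.INTER_AREA)/255.
def fit(thing,pics,q0,z0):
    ms=[]
    for p in pics:
        r=manip.outline_of(p,thing)
        if r: ms.append((p,np.array(r[0]['mask'],float)))
    def cost(v,L):
        q=[v[0]/100,v[1]/100,v[2]/10]; c=0
        for p,m in L:
            s=sil(p,MOD[thing],q,z0); c+=1-np.minimum(s,m).sum()/np.maximum(s,m).sum()
        return c/len(L)
    out=[]
    for L in [ms]+[[m] for m in ms]:
        v0=np.array([q0[0]*100,q0[1]*100,q0[2]*10])
        for sc in (1.5,.4):
            r=minimize(cost,v0,args=(L,),method='Nelder-Mead',options=dict(initial_simplex=np.vstack([v0]+[v0+sc*e for e in np.eye(3)]),maxfev=120)); v0=r.x
        out.append((r.x[0]/100,r.x[1]/100,np.degrees(r.x[2]/10),r.fun))
    return out
E
python3 - <<'E'
from h import *
np.set_printoptions(precision=4,suppress=True)
P=[manip.capture(n) for n in("top","side")]
for t,q,z in(("frame",(.555,-.17,.07),0),("square",(.486,.362,-.75),.003),("drift",(.481,.208,-.13),.003)):
    for o in fit(t,P,q,z): print(t,np.array(o))
E
```

```text
frame [ 0.5575 -0.1668 -2.5487  0.4214]
frame [ 0.559  -0.1673 -2.7975  0.4375]
frame [ 0.5555 -0.1665 -2.2463  0.3972]
square [  0.4798   0.3573 -56.0878   0.6177]
square [  0.4728   0.347  -48.446    0.6173]
square [  0.4828   0.37   -57.1214   0.5382]
drift [  0.4813   0.213  -11.1185   0.4062]
drift [  0.4808   0.2119 -10.0663   0.4037]
drift [  0.4813   0.2124 -11.924    0.4007]
```

Run:
```python
from h import *
P=[manip.capture(n) for n in("top","side")]
O=[]
for p,(r0,c0) in zip(P,((140,130),(110,200))):
    f=p['frame'].copy()
    for t,q,z in(("frame",(.5575,-.1668,np.radians(-2.5)),0),("square",(.486,.362,-.75),.003),("drift",(.481,.2125,-.194),.003)):
        r=manip.outline_of(p,t); print(t,[(round(d['score'],2),np.round(d['box'])) for d in r])
        m=np.array(r[0]['mask']).astype(np.uint8)
        cv2.drawContours(f,cv2.findContours(m,cv2.RETR_EXTERNAL,cv2.CHAIN_APPROX_NONE)[0],-1,(0,0,255),1)
        s=(sil(p,MOD[t],q,z)>.5).astype(np.uint8)
        cv2.drawContours(f,cv2.findContours(s,cv2.RETR_EXTERNAL,cv2.CHAIN_APPROX_NONE)[0],-1,(0,255,0),1)
    O.append(f[r0:r0+200,c0:c0+310])
cv2.imwrite('pics/o1.png',cv2.resize(np.vstack(O),None,fx=1.5,fy=1.5,interpolation=cv2.INTER_CUBIC)[:600])
```

```text
frame []Traceback (most recent call last):
  File "<stdin>", line 8, in <module>
IndexError: list index out of range
```

```bash
cat >> h.py <<'E'
def cmask(p,thing,q,z0,pad=9):
    h=cv2.cvtColor(p['frame'],cv2.COLOR_BGR2HSV).astype(int); H,S,V=h[...,0],h[...,1],h[...,2]
    roi=cv2.dilate((sil(p,MOD[thing],q,z0)>.3).astype(np.uint8),np.ones((2*pad+1,)*2))>0
    if thing=='frame': m=(H>13)&(H<32)&(V>150)&(S>50)
    else: m=(V>75)
    return (m&roi).astype(float)
def cfit(thing,pics,q0,z0,pad=9):
    global manip
    ms=[(p,cmask(p,thing,q0,z0,pad)) for p in pics]
    def cost(v,L):
        q=[v[0]/100,v[1]/100,v[2]/10]
        return np.mean([1-np.minimum(s,m).sum()/np.maximum(s,m).sum() for p,m in L for s in [sil(p,MOD[thing],q,z0)]])
    out=[]
    for L in [ms]+[[m] for m in ms]:
        v0=np.array([q0[0]*100,q0[1]*100,q0[2]*10])
        for sc in (1.,.3):
            r=minimize(cost,v0,args=(L,),method='Nelder-Mead',options=dict(initial_simplex=np.vstack([v0]+[v0+sc*e for e in np.eye(3)]),maxfev=120)); v0=r.x
        out.append(np.array((r.x[0]/100,r.x[1]/100,np.degrees(r.x[2]/10),r.fun)))
    return out,[m for _,m in ms]
def overlay(pics,fits,ms,name,crops,k=1.5):
    O=[]
    for i,(p,(r0,r1,c0,c1)) in enumerate(zip(pics,crops)):
        f=cv2.resize(p['frame'],None,fx=k*1,fy=k,interpolation=cv2.INTER_CUBIC)
        for (t,q,z),mm in zip(fits,ms):
            for m,col in((mm[i]>.5,(0,0,255)),(sil(p,MOD[t],q,z)>.5,(0,255,0))):
                m=cv2.resize(m.astype(np.uint8),None,fx=k,fy=k,interpolation=cv2.INTER_NEAREST)
                cv2.drawContours(f,cv2.findContours(m,cv2.RETR_EXTERNAL,cv2.CHAIN_APPROX_NONE)[0],-1,col,1)
        O.append(f[int(r0*k):int(r1*k),int(c0*k):int(c1*k)])
    H=max(o.shape[0] for o in O); O=[cv2.copyMakeBorder(o,0,H-o.shape[0],0,4,0) for o in O]
    cv2.imwrite(f'pics/{name}.png',np.hstack(O))
E
python3 - <<'E'
from h import *
np.set_printoptions(precision=4,suppress=True)
P=[manip.capture(n) for n in("top","side")]
F=[];M=[]
for t,q,z in(("frame",(.5575,-.1675,-.045),0),("square",(.486,.360,-.75),.003),("drift",(.481,.2105,-.194),.003)):
    o,m=cfit(t,P,q,z); print(t,*o); b=o[0].copy(); b[2]=np.radians(b[2]); F.append((t,b,z)); M.append(m)
overlay(P,F,M,'o1',((150,275,140,440),(115,310,265,390)),1.85)
E
```

```text
frame [ 0.5558 -0.1686 -1.7512  0.2755] [ 0.5578 -0.1694 -2.4045  0.1429] [ 0.5543 -0.1657 -2.0741  0.3817]
square [  0.4802   0.355  -48.1244   0.7087] [  0.476    0.3523 -54.4183   0.6805] [  0.4911   0.3709 -41.6284   0.7091]
drift [  0.4813   0.2118 -10.2757   0.4235] [  0.4819   0.2122 -10.4094   0.2046] [ 0.4539  0.2124 -6.7532  0.5959]
```

View pics/o1.png

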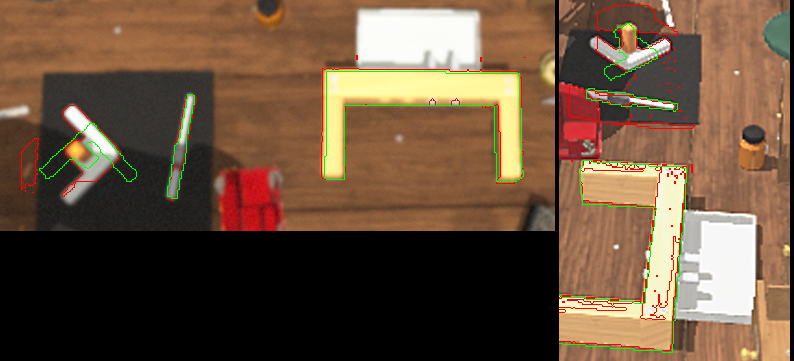

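Run:
```python
from h import *
np.set_printoptions(precision=4,suppress=True)
P=[manip.capture(n) for n in("top","side")]
for t,q,z in(("square",(.488,.360,-2.356),.003),("drift",(.481,.212,-.181),.003),("frame",(.5565,-.1685,-.039),0)):
    o,m=cfit(t,P,q,z,4); print(t,*o)
print(manip.sense()['time_s'])
```

```text
square [   0.485     0.3624 -134.6617    0.2791] [   0.4873    0.3623 -134.8647    0.251 ] [   0.4833    0.3615 -135.348     0.2753]
drift [ 0.4781  0.2126 -9.4209  0.2868] [  0.4812   0.2119 -10.6666   0.2082] [ 0.4705  0.2116 -8.2285  0.3149]
frame [ 0.5559 -0.1676 -1.7583  0.2724] [ 0.5578 -0.1695 -2.1304  0.1389] [ 0.5542 -0.1659 -2.0795  0.3787]
2.35
```

play_rows(
  linear=[
    [0.259, -0.139, -0.06],
    [0.259, -0.139, -0.09],
    [0.259, -0.139, -0.09],
    [0.259, -0.139, -0.09],
    [0.259, -0.139, -0.09],
    [0.259, -0.139, -0.09],
    [0.259, -0.139, -0.09],
    [0.259, -0.139, -0.09],
    [0.259, -0.139, -0.09],
    [0.259, -0.139, -0.09],
    [0.259, -0.139, -0.09],
    [0.259, -0.139, -0.09],
    [0.259, -0.139, -0.09],
    [0.259, -0.139, -0.09],
    [0.259, -0.139, -0.09],
    [0.259, -0.139, -0.09],
    [0.259, -0.139, -0.09],
    [0.259, -0.139, -0.09],
  ],
  turn=[
    [0, 0, -8],
    [0, 0, -16],
    [0, 0, -24],
    [0, 0, -32],
    [0, 0, -40],
    [0, 0, -48],
    [0, 0, -56],
    [0, 0, -64],
    [0, 0, -72],
    [0, 0, -80],
    [0, 0, -88],
    [0, 0, -96],
    [0, 0, -104],
    [0, 0, -110.7],
    [0, 0, -110.7],
    [0, 0, -110.7],
    [0, 0, -110.7],
    [0, 0, -110.7],
  ],
  jaw=[0.1, 0.1, 0.1, 0.1, 0.1, 0.1, 0.1, 0.1, 0.1, 0.1, 0.1, 0.1, 0.1, 0.1, 0.1, 0.1, 0.1, 0.1],
  force=40,
)

```text
time_s: 4.15
ee_pos: [0.4851, 0.3623, 0.1286]
orientation: [[0.706, 0.708, -0.0], [0.708, -0.706, -0.0], [-0.0, -0.0, -1.0]]
force: [-0.0, -0.4, -0.5]
width: 0.552
grip_force: 0.0
```

Run:
```python
from h import *
np.set_printoptions(precision=4,suppress=True)
p=manip.capture('side'); q=manip.capture('top')
cv2.imwrite('pics/s2.png',np.hstack([cv2.resize(a,None,fx=3,fy=3,interpolation=cv2.INTER_CUBIC) for a in(p['frame'][60:220,230:360],q['frame'][150:310,140:270])]))
s=manip.sense(); print(s['ee_pos'],s['orientation'],s['joint_pos'],s['width'],s['force'])
for n in('square_grip','drift_center','drift_nose'): print(n,[(round(d['score'],2),d['xy']) for d in manip.tip_of(p,n)],[(round(d['score'],2),d['xy']) for d in manip.tip_of(q,n)])
```

```text
[0.4851 0.3623 0.1286] [[ 0.7062  0.708  -0.    ]
 [ 0.708  -0.7062 -0.    ]
 [-0.     -0.     -1.    ]] [32.351  31.5519 90.654   0.0006 57.7949 77.2775] 0.5502882094537324 [-0.0069 -1.7519  0.4267]
square_grip [(0.95, [302.3, 131.9])] [(0.94, [182.5, 228.9])]
drift_center [(0.53, [297.0, 165.6])] [(0.71, [236.1, 234.7]), (0.49, [362.9, 173.2]), (0.36, [408.1, 207.7])]
drift_nose [(0.66, [307.4, 292.8]), (0.6, [325.7, 175.6]), (0.4, [316.0, 256.6]), (0.25, [369.8, 200.0])] [(0.81, [239.8, 201.4])]
```

View pics/s2.png

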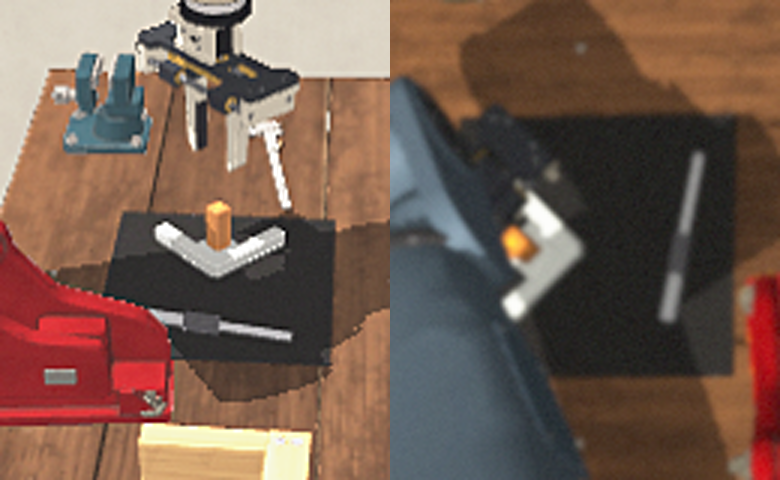

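The side view shows the fingers right above the orange handle, and a red object stands between the robot and the drift. I'll size it up before carrying anything past it.

Run:
```python
from h import *
np.set_printoptions(precision=3,suppress=True)
t=cv2.imread('pics/top0.png'); s=cv2.imread('pics/side0.png')
for n,i in(('t',t),('s',s)):
    b,g,r=[i[...,k].astype(int) for k in range(3)]; m=((r>120)&(g<60)&(b<70)); 
    k,l,st,c=cv2.connectedComponentsWithStats(m.astype(np.uint8)); 
    print(n,[(list(map(int,x))) for x in st[1:] if x[4]>60])
T=manip.capture('top');S=manip.capture('side')
for z in(0,.1,.2,.3): print(z,[atz(T,x,z)[:2] for x in((258,241),(292,241),(258,300))],[atz(S,x,z)[:2] for x in((287,178),(287,198),(270,165),(208,201))])
cv2.imwrite('pics/r.png',np.hstack([cv2.resize(a,(390,500)) for a in(t[200:400,200:356],s[60:260,120:276])]))
```

```text
t [[258, 240, 38, 67, 1452], [261, 297, 15, 34, 317], [284, 302, 14, 26, 220]]
s [[186, 123, 15, 19, 156], [202, 132, 30, 16, 245], [205, 142, 83, 60, 3064]]
0 [array([0.459, 0.149]), array([0.458, 0.05 ]), array([0.29, 0.15])] [array([0.449, 0.167]), array([0.459, 0.07 ]), array([0.386, 0.233]), array([0.22 , 0.041])]
0.1 [array([0.448, 0.136]), array([0.446, 0.044]), array([0.291, 0.136])] [array([0.465, 0.043]), array([ 0.473, -0.044]), array([0.408, 0.102]), array([ 0.26, -0.07])]
0.2 [array([0.437, 0.123]), array([0.435, 0.039]), array([0.292, 0.123])] [array([ 0.48 , -0.081]), array([ 0.488, -0.158]), array([ 0.43 , -0.029]), array([ 0.299, -0.18 ])]
0.3 [array([0.425, 0.11 ]), array([0.424, 0.033]), array([0.293, 0.11 ])] [array([ 0.496, -0.205]), array([ 0.503, -0.271]), array([ 0.453, -0.16 ]), array([ 0.339, -0.291])]
```

View pics/r.png

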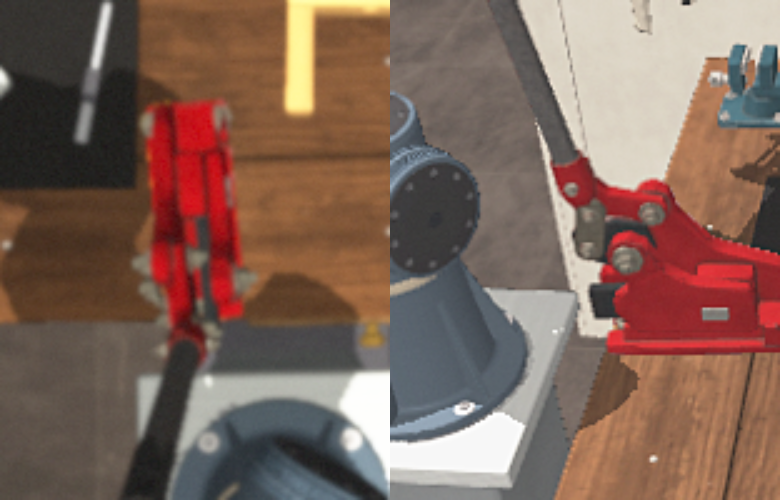

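play_rows(
  linear=[
    [0, 0, -0.03],
    [0, 0, -0.06],
    [0, 0, -0.08],
    [0, 0, -0.095],
    [0, 0, -0.1],
    [0, 0, -0.1],
    [0, 0, -0.1],
    [0, 0, -0.1],
    [0, 0, -0.1],
    [0, 0, -0.1],
    [0, 0, -0.1],
    [0, 0, -0.1],
    [0, 0, -0.1],
    [0, 0, -0.1],
    [0, 0, -0.1],
    [0, 0, -0.1],
  ],
  turn=[
    [0, 0, 0],
    [0, 0, 0],
    [0, 0, 0],
    [0, 0, 0],
    [0, 0, 0],
    [0, 0, 0],
    [0, 0, 0],
    [0, 0, 0],
    [0, 0, 0],
    [0, 0, 0],
    [0, 0, 0],
    [0, 0, 0],
    [0, 0, 0],
    [0, 0, 0],
    [0, 0, 0],
    [0, 0, 0],
  ],
  jaw=[0.1, 0.1, 0.1, 0.1, 0.1, 0.1, 0.1, -1, -1, -1, -1, -1, -1, -1, -1, -1],
  force=45,
)

```text
time_s: 6.25
ee_pos: [0.4854, 0.3623, 0.0289]
orientation: [[0.707, 0.707, 0.0], [0.707, -0.707, 0.0], [0.0, 0.0, -1.0]]
force: [1.9, -2.7, 4.7]
width: 0.234
grip_force: 45.0
```

Run:
```python
from h import *
np.set_printoptions(precision=3,suppress=True)
T=manip.capture('top');S=manip.capture('side')
def plane(p,a,b):
    o,d1=ray(p,a);_,d2=ray(p,b); n=np.cross(d1,d2); n/=np.linalg.norm(n); return n,n@o
n1,c1=plane(T,(274,338),(254,398)); n2,c2=plane(S,(192,128),(164,62))
d=np.cross(n1,n2); d/=np.linalg.norm(d); d*=np.sign(d[2]); x0=np.linalg.lstsq(np.array([n1,n2]),[c1,c2],rcond=None)[0]
print('dir',d)
for z in(.05,.1,.2,.3,.4,.5,.6,.7): 
    X=x0+d*(z-x0[2])/d[2]; print(X,proj(T,X),proj(S,X))
a=S['frame']; cv2.imwrite('pics/full.png',a)
```

```text
dir [-0.205  0.005  0.979]
[0.237 0.082 0.05 ] [[280.17 319.49]] [[214.231 179.932]]
[0.227 0.083 0.1  ] [[278.482 324.555]] [[208.529 166.65 ]]
[0.206 0.083 0.2  ] [[274.658 336.025]] [[196.357 138.211]]
[0.185 0.084 0.3  ] [[270.097 349.708]] [[183.063 107.008]]
[0.164 0.084 0.4  ] [[264.567 366.299]] [[168.517  72.695]]
[0.143 0.085 0.5  ] [[257.733 386.8  ]] [[152.585  34.89 ]]
[0.122 0.085 0.6  ] [[249.095 412.714]] [[135.13   -6.813]]
[0.101 0.086 0.7  ] [[237.882 446.351]] [[116.033 -52.82 ]]
```

View pics/full.png

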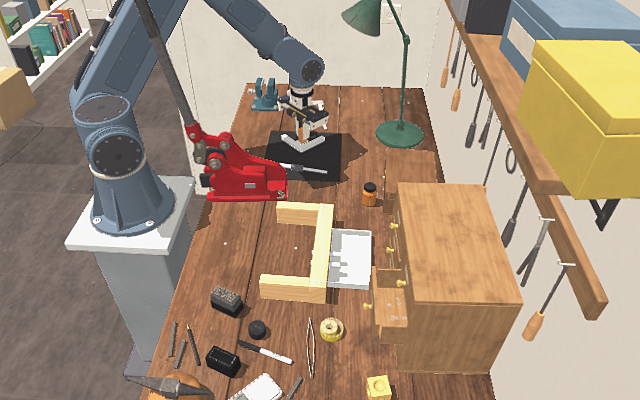

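The lever pole rises past z≈0.6 near (0.13, 0.085), so the arm could hit it on the way across. I'll check the arm's geometry against it from the top.

Run:
```python
from h import *
T=manip.capture('top');cv2.imwrite('pics/tf.png',T['frame'])
print(manip.sense()['joint_pos'],[[round(float(v),1) for v in proj(T,(0,0,z))[0]] for z in(0,.2,.4)])
```

```text
[ 3.23428473e+01  3.96026963e+01  9.32684778e+01 -1.18995857e-02
  4.70997281e+01  7.73331738e+01] [[312.3, 403.9], [310.8, 423.1], [308.7, 450.2]]
```

View pics/tf.png

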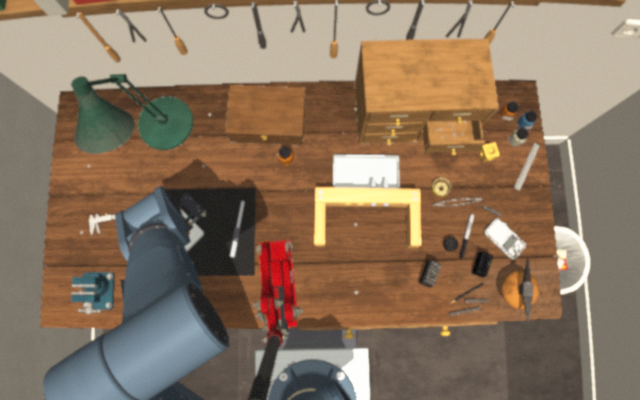

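Run:
```python
from h import *
np.set_printoptions(precision=3,suppress=True)
T=manip.capture('top');S=manip.capture('side')
a=np.radians(32.34); R=np.array([[np.cos(a),np.sin(a)],[-np.sin(a),np.cos(a)]])
for z in(.55,.65,.75):
    print(z,'top r,lat: rightcap',R@atz(T,(207,317),z)[:2],'leftend',R@atz(T,(72,385),z)[:2],'upperarm px(175,395)',R@atz(T,(175,393),z)[:2],'px190',R@atz(T,(200,393),z)[:2])
for z in (.2,.25,.3,.35,.4,.5,.6):
    print(z,'side: cap(117,155)',R@atz(S,(117,155),z)[:2],'ell(103,108)',R@atz(S,(103,108),z)[:2],'UAleft(70,100)',R@atz(S,(70,100),z)[:2],'UA(150,10)L',R@atz(S,(130,5),z)[:2],'UA R(195,20)',R@atz(S,(190,15),z)[:2])
```

```text
0.55 top r,lat: rightcap [ 0.314 -0.005] leftend [0.343 0.26 ] upperarm px(175,395) [0.236 0.109] px190 [0.214 0.072]
0.65 top r,lat: rightcap [ 0.305 -0.027] leftend [0.33  0.205] upperarm px(175,395) [0.237 0.072] px190 [0.217 0.04 ]
0.75 top r,lat: rightcap [ 0.296 -0.05 ] leftend [0.317 0.149] upperarm px(175,395) [0.237 0.035] px190 [0.22  0.008]
0.2 side: cap(117,155) [ 0.001 -0.012] ell(103,108) [0.014 0.268] UAleft(70,100) [-0.072  0.376] UA(150,10)L [0.299 1.186] UA R(195,20) [0.503 0.912]
0.25 side: cap(117,155) [-0.001 -0.089] ell(103,108) [0.011 0.172] UAleft(70,100) [-0.07   0.273] UA(150,10)L [0.276 1.029] UA R(195,20) [0.467 0.774]
0.3 side: cap(117,155) [-0.004 -0.166] ell(103,108) [0.007 0.076] UAleft(70,100) [-0.067  0.169] UA(150,10)L [0.254 0.872] UA R(195,20) [0.431 0.635]
0.35 side: cap(117,155) [-0.006 -0.244] ell(103,108) [ 0.004 -0.02 ] UAleft(70,100) [-0.065  0.066] UA(150,10)L [0.232 0.715] UA R(195,20) [0.395 0.496]
0.4 side: cap(117,155) [-0.009 -0.321] ell(103,108) [ 0.    -0.116] UAleft(70,100) [-0.063 -0.037] UA(150,10)L [0.209 0.558] UA R(195,20) [0.36  0.357]
0.5 side: cap(117,155) [-0.014 -0.476] ell(103,108) [-0.006 -0.308] UAleft(70,100) [-0.058 -0.243] UA(150,10)L [0.165 0.245] UA R(195,20) [0.288 0.08 ]
0.6 side: cap(117,155) [-0.019 -0.631] ell(103,108) [-0.013 -0.5  ] UAleft(70,100) [-0.053 -0.449] UA(150,10)L [ 0.12  -0.069] UA R(195,20) [ 0.216 -0.198]
```

Run:
```python
from h import *
i=cv2.imread('pics/full.png')[0:240,40:340]; cv2.imwrite('pics/a.png',cv2.resize(i,None,fx=2.5,fy=2.5,interpolation=cv2.INTER_CUBIC))
```

```text
(no output)
```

View pics/a.png

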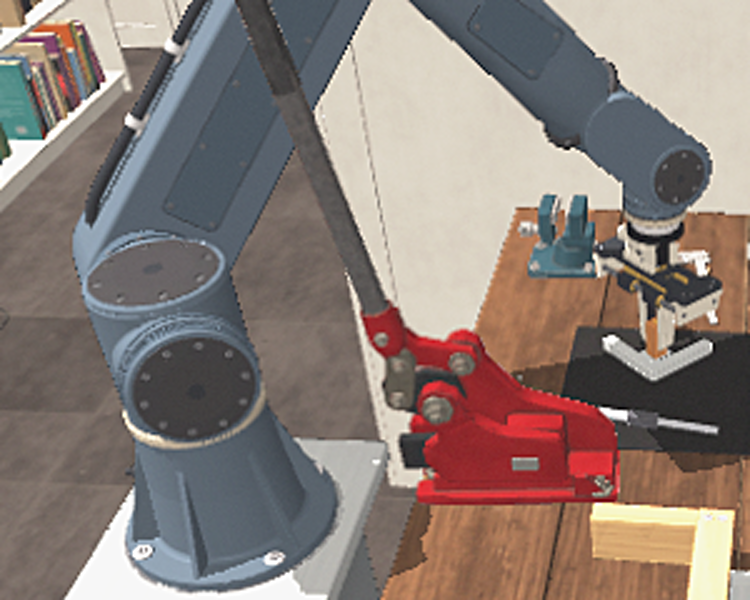

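Run:
```python
from h import *
np.set_printoptions(precision=1,suppress=True)
T=manip.capture('top');S=manip.capture('side')
a=np.radians(32.34); e=np.array([np.cos(a),np.sin(a),0]); n=np.array([-np.sin(a),np.cos(a),0]); z=np.array([0,0,1.])
th=np.radians(39.6)
for h in(.2,.245,.28):
  for L in(.1,.14,.18):
    B=n*L+z*h; E=B+.46*(e*np.sin(th)+z*np.cos(th))
    print(h,L,'shoulder side',proj(S,B)[0],'pts side',*[proj(S,B+t*(E-B))[0] for t in(.3,.5,.7)],'elbow top',proj(T,E)[0],'mid top',proj(T,B+.7*(E-B))[0])
```

```text
0.2 0.1 shoulder side [108.6 135.2] pts side [130.1  94.8] [145.3  66.6] [161.2  37.4] elbow top [161.1 361.5] mid top [203.7 393.9]
0.2 0.14 shoulder side [106.  128.6] pts side [127.1  88.9] [141.9  61.1] [157.4  32.4] elbow top [141.6 374.1] mid top [186.1 405.3]
0.2 0.18 shoulder side [103.6 122.3] pts side [124.1  83.1] [138.6  55.9] [153.7  27.7] elbow top [122.3 386.5] mid top [168.6 416.4]
0.245 0.1 shoulder side [104.3 121.9] pts side [126.2  80.2] [141.7  51.1] [157.9  21. ] elbow top [151.8 365.3] mid top [197.6 399. ]
0.245 0.14 shoulder side [101.7 115.4] pts side [123.1  74.4] [138.2  45.8] [154.1  16.3] elbow top [131.3 378.6] mid top [179.1 410.9]
0.245 0.18 shoulder side [ 99.3 109.2] pts side [120.2  68.9] [135.   40.8] [150.4  11.7] elbow top [111.  391.6] mid top [160.8 422.6]
0.28 0.1 shoulder side [100.8 111.1] pts side [123.   68.4] [138.7  38.6] [155.2   7.7] elbow top [143.8 368.6] mid top [192.4 403.4]
0.28 0.14 shoulder side [ 98.3 104.7] pts side [120.   62.8] [135.3  33.5] [151.4   3.2] elbow top [122.4 382.4] mid top [173.2 415.7]
0.28 0.18 shoulder side [95.9 98.6] pts side [117.1  57.4] [132.1  28.6] [147.7  -1.1] elbow top [101.3 395.9] mid top [154.2 427.7]
```

The image geometry says the lever is close to the upper arm's sweep. Joint 1's torque will show any contact, so I'll lift high, go part of the way, check the effort, then carry on in small steps.

play_rows(
  linear=[
    [0, 0, 0.01],
    [0, 0, 0.03],
    [0, 0, 0.07],
    [0, 0, 0.12],
    [0, 0, 0.17],
    [0, 0, 0.22],
    [0, 0, 0.26],
    [0.002, -0.01, 0.28],
    [0.005, -0.03, 0.28],
    [0.008, -0.05, 0.28],
    [0.011, -0.075, 0.28],
    [0.014, -0.1, 0.28],
    [0.017, -0.125, 0.28],
    [0.02, -0.15, 0.28],
    [0.023, -0.175, 0.28],
    [0.026, -0.2, 0.28],
    [0.03, -0.22, 0.28],
    [0.033, -0.235, 0.28],
    [0.035, -0.245, 0.28],
    [0.035, -0.25, 0.28],
  ],
  turn=[
    [0, 0, 0],
    [0, 0, 0],
    [0, 0, 0],
    [0, 0, 0],
    [0, 0, 0],
    [0, 0, 3],
    [0, 0, 10],
    [0, 0, 18],
    [0, 0, 26],
    [0, 0, 34],
    [0, 0, 42],
    [0, 0, 50],
    [0, 0, 58],
    [0, 0, 66],
    [0, 0, 74],
    [0, 0, 82],
    [0, 0, 90],
    [0, 0, 97],
    [0, 0, 100],
    [0, 0, 100],
  ],
  jaw=[-1, -1, -1, -1, -1, -1, -1, -1, -1, -1, -1, -1, -1, -1, -1, -1, -1, -1, -1, -1],
)

```text
time_s: 8.6
ee_pos: [0.5198, 0.1117, 0.3084]
orientation: [[-0.819, 0.573, -0.001], [0.573, 0.819, 0.0], [0.001, -0.001, -1.0]]
force: [0.0, -0.0, -4.0]
width: 0.238
grip_force: 4.5
```

Run:
```python
from h import *
np.set_printoptions(precision=3,suppress=True)
s=manip.sense(); print(s['ee_pos'],s['joint_pos'],s['effort'],s['force'],s['width'])
S=manip.capture('side'); cv2.imwrite('pics/b.png',S['frame'])
```

```text
[0.52  0.112 0.308] [  7.104  13.677  90.431   0.01   75.957 -47.914] [ -0.085 -47.233 -32.659  -0.032   0.049  -0.887] [ 0.002 -0.003 -4.017] 0.23750943901560048
```

View pics/b.png

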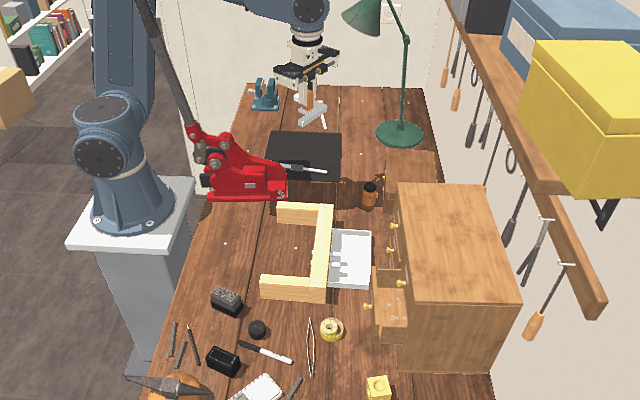

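play_rows(
  linear=[
    [0, 0, 0],
    [0, 0, 0],
    [0, 0, 0],
    [0, 0, 0],
    [0, -0.01, 0],
    [0, -0.02, 0],
    [0, -0.03, 0],
    [0, -0.04, 0],
    [0, -0.04, 0],
  ],
  turn=[
    [0, 0, 0],
    [0, 0, 0],
    [0, 0, 0],
    [0, 0, 0],
    [0, 0, 5],
    [0, 0, 10],
    [0, 0, 15],
    [0, 0, 20],
    [0, 0, 20],
  ],
  jaw=[-1, -1, -1, -1, -1, -1, -1, -1, -1],
  force=50,
)

```text
time_s: 9.55
ee_pos: [0.5201, 0.0718, 0.3086]
orientation: [[-0.966, 0.258, -0.0], [0.258, 0.966, -0.0], [-0.0, -0.0, -1.0]]
force: [-0.1, -0.3, -3.2]
width: 0.232
grip_force: 50.0
```

```bash
cat > e.py <<'E'
from h import *
np.set_printoptions(precision=3,suppress=True)
s=manip.sense(); print(s['time_s'],s['ee_pos'],s['joint_pos'],s['effort'],s['force'],s['torque'],s['width'],s['grip_force'])
E
python3 e.py
```

```text
9.55 [0.52  0.072 0.309] [  2.781  12.903  91.388  -0.013  75.712 -72.253] [ -0.931 -46.647 -32.313  -0.085   0.053  -1.557] [-0.135 -0.334 -3.168] [-0.014  0.022 -0.005] 0.23170527598691304 49.997708201408386
```

play_rows(
  linear=[
    [-0.001, -0.01, 0],
    [-0.003, -0.025, 0],
    [-0.005, -0.045, 0],
    [-0.007, -0.065, 0],
    [-0.009, -0.085, 0],
    [-0.011, -0.105, 0],
    [-0.013, -0.125, 0],
    [-0.015, -0.145, 0],
    [-0.016, -0.16, 0],
    [-0.016, -0.17, 0],
    [-0.016, -0.173, 0],
    [-0.016, -0.173, 0],
    [-0.016, -0.173, 0],
  ],
  turn=[
    [0, 0, 2],
    [0, 0, 4],
    [0, 0, 6],
    [0, 0, 8],
    [0, 0, 10],
    [0, 0, 12],
    [0, 0, 12.8],
    [0, 0, 12.8],
    [0, 0, 12.8],
    [0, 0, 12.8],
    [0, 0, 12.8],
    [0, 0, 12.8],
    [0, 0, 12.8],
  ],
  jaw=[-1, -1, -1, -1, -1, -1, -1, -1, -1, -1, -1, -1, -1],
)

```text
time_s: 10.85
ee_pos: [0.5042, -0.1001, 0.3086]
orientation: [[-0.999, 0.038, -0.0], [0.038, 0.999, 0.0], [0.0, 0.0, -1.0]]
force: [-0.1, 0.4, -2.5]
width: 0.228
grip_force: 50.0
```

```bash
python3 e.py
```

```text
10.85 [ 0.504 -0.1    0.309] [ -16.426   11.672   92.931    0.011   75.402 -104.251] [ -0.415 -45.037 -32.398  -0.029   0.05   -0.001] [-0.093  0.402 -2.526] [ 0.017  0.    -0.023] 0.22824010958618757 49.99900281429291
```

play_rows(
  linear=[
    [0, 0, -0.01],
    [0, 0, -0.02],
    [0, 0, -0.03],
    [0, 0, -0.04],
    [0, 0, -0.05],
    [0, 0, -0.06],
    [0, 0, -0.07],
    [0, 0, -0.08],
    [0, 0, -0.08],
  ],
  turn=[
    [0, 0, 0],
    [0, 0, 0],
    [0, 0, 0],
    [0, 0, 0],
    [0, 0, 0],
    [0, 0, 0],
    [0, 0, 0],
    [0, 0, 0],
    [0, 0, 0],
  ],
  jaw=[-1, -1, -1, -1, -1, -1, -1, -1, -1],
)

```text
time_s: 11.75
ee_pos: [0.5035, -0.1005, 0.2272]
orientation: [[-0.999, 0.038, -0.002], [0.038, 0.999, 0.001], [0.002, 0.001, -1.0]]
force: [-0.4, -0.5, -2.8]
width: 0.232
grip_force: 50.0
```

```bash
python3 e.py
```

```text
11.75 [ 0.504 -0.1    0.227] [ -16.482   15.83    99.305   -0.001   64.995 -104.299] [ -0.008 -46.635 -29.503  -0.009  -0.31    0.   ] [-0.385 -0.544 -2.819] [0.038 0.004 0.003] 0.23237318946355992 49.99894201755524
```

play_rows(
  linear=[
    [0, 0, -0.01],
    [0, 0, -0.02],
    [0, 0, -0.03],
    [0, 0, -0.04],
    [0, 0, -0.05],
    [0, 0, -0.05],
  ],
  turn=[
    [0, 0, 0],
    [0, 0, 0],
    [0, 0, 0],
    [0, 0, 0],
    [0, 0, 0],
    [0, 0, 0],
  ],
  jaw=[-1, -1, -1, -1, -1, -1],
)

```text
time_s: 12.35
ee_pos: [0.5034, -0.1005, 0.1771]
orientation: [[-0.999, 0.038, -0.002], [0.038, 0.999, 0.001], [0.002, 0.001, -1.0]]
force: [-0.4, 0.7, -1.5]
width: 0.234
grip_force: 50.0
```

```bash
python3 e.py
```

```text
12.35 [ 0.503 -0.1    0.177] [ -16.482   19.225  102.392   -0.002   58.522 -104.298] [ -0.021 -47.945 -27.391  -0.009  -0.314   0.   ] [-0.447  0.683 -1.514] [-0.014  0.007 -0.01 ] 0.23388328522310564 49.998924136161804
```

play_rows(
  linear=[
    [0, 0, -0.005],
    [0, 0, -0.01],
    [0, 0, -0.015],
    [0, 0, -0.02],
    [0, 0, -0.025],
    [0, 0, -0.03],
    [0, 0, -0.035],
    [0, 0, -0.04],
    [0, 0, -0.04],
  ],
  turn=[
    [0, 0, 0],
    [0, 0, 0],
    [0, 0, 0],
    [0, 0, 0],
    [0, 0, 0],
    [0, 0, 0],
    [0, 0, 0],
    [0, 0, 0],
    [0, 0, 0],
  ],
  jaw=[-1, -1, -1, -1, -1, -1, -1, -1, -1],
)

```text
time_s: 13.25
ee_pos: [0.5038, -0.1005, 0.1379]
orientation: [[-0.999, 0.038, -0.001], [0.038, 0.999, 0.0], [0.001, 0.0, -1.0]]
force: [-0.4, 0.2, -3.3]
width: 0.234
grip_force: 50.0
```

```bash
python3 e.py
python3 - <<'E'
from h import *
np.set_printoptions(precision=3,suppress=True)
P=[manip.capture(n) for n in("top","side")]
for n in("square_grip","square_corner","square","frame","left_corner"):
    r=[manip.tip_of(p,n) for p in P]; print(n,[(round(d[0]['score'],2),np.array(d[0]['xy'])) for d in r if d],tri(P[0],r[0][0]['xy'],P[1],r[1][0]['xy']) if all(r) else '')
cv2.imwrite('pics/c.png',np.hstack([cv2.resize(P[0]['frame'][160:280,290:440],None,fx=2.6,fy=2.6,interpolation=cv2.INTER_CUBIC),cv2.resize(P[1]['frame'][150:270,240:390],None,fx=2.6,fy=2.6,interpolation=cv2.INTER_CUBIC)]))
E
```

```text
13.25 [ 0.504 -0.101  0.138] [ -16.48    22.317  104.344    0.      53.405 -104.298] [ -0.014 -49.349 -25.548  -0.009  -0.13    0.   ] [-0.395  0.25  -3.293] [0.012 0.032 0.018] 0.23354038097682975 49.99898850917816
square_grip [(0.92, array([295.5, 197.4]))] 
square_corner [(0.73, array([314.3, 203.6]))] 
square [(0.82, array([295.2, 212.4]))] 
frame [(0.57, array([310.9, 256.6]))] 
left_corner [(0.69, array([446.3, 244.8])), (0.87, array([318.2, 227.5]))] (array([ 0.491, -0.324,  0.255]), np.float64(0.16049869373997927))
```

View pics/c.png

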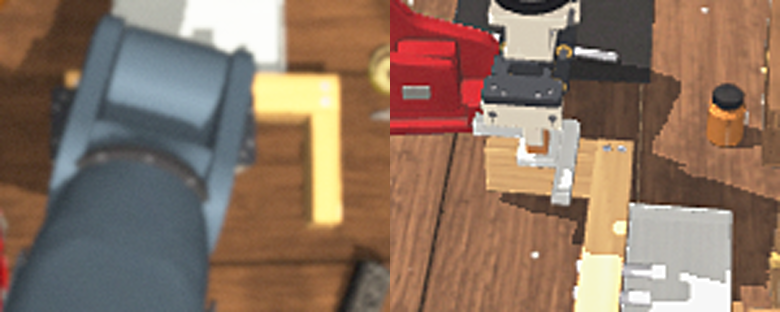

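The side view shows the square held level above the left inside corner, with two dowels standing out beyond it. Effort on joint 1 is still about 0, so I'll keep descending in steps.

play_rows(
  linear=[
    [0, 0, -0.005],
    [0, 0, -0.01],
    [0, 0, -0.015],
    [0, 0, -0.02],
    [0, 0, -0.025],
    [0, 0, -0.03],
    [0, 0, -0.035],
    [0, 0, -0.035],
  ],
  turn=[
    [0, 0, 0],
    [0, 0, 0],
    [0, 0, 0],
    [0, 0, 0],
    [0, 0, 0],
    [0, 0, 0],
    [0, 0, 0],
    [0, 0, 0],
  ],
  jaw=[-1, -1, -1, -1, -1, -1, -1, -1],
)

```text
time_s: 14.65
ee_pos: [0.5038, -0.1006, 0.1029]
orientation: [[-0.999, 0.038, -0.001], [0.038, 0.999, 0.0], [0.001, 0.0, -1.0]]
force: [0.4, 0.9, -3.6]
width: 0.232
grip_force: 50.0
```

```bash
python3 e.py
```

```text
14.65 [ 0.504 -0.101  0.103] [ -16.481   25.375  105.734   -0.002   48.955 -104.299] [ -0.018 -50.521 -23.7    -0.008  -0.129  -0.   ] [ 0.361  0.934 -3.564] [-0.013  0.002 -0.011] 0.23229948623767416 49.99903857707977
```

play_rows(
  linear=[
    [0, 0, -0.005],
    [0, 0, -0.01],
    [0, 0, -0.015],
    [0, 0, -0.02],
    [0, 0, -0.025],
    [0, 0, -0.03],
    [0, 0, -0.035],
    [0, 0, -0.04],
    [0, 0, -0.045],
    [0, 0, -0.05],
    [0, 0, -0.055],
    [0, 0, -0.06],
    [0, 0, -0.063],
    [0, 0, -0.066],
    [0, 0, -0.066],
  ],
  turn=[
    [0, 0, 0],
    [0, 0, 0],
    [0, 0, 0],
    [0, 0, 0],
    [0, 0, 0],
    [0, 0, 0],
    [0, 0, 0],
    [0, 0, 0],
    [0, 0, 0],
    [0, 0, 0],
    [0, 0, 0],
    [0, 0, 0],
    [0, 0, 0],
    [0, 0, 0],
    [0, 0, 0],
  ],
  jaw=[-1, -1, -1, -1, -1, -1, -1, -1, -1, -1, -1, -1, -1, -1, -1],
)

```text
time_s: 16.15
ee_pos: [0.504, -0.1006, 0.0373]
orientation: [[-0.999, 0.038, -0.0], [0.038, 0.999, 0.0], [0.0, 0.0, -1.0]]
force: [0.1, -0.4, -2.9]
width: 0.232
grip_force: 50.0
```

```bash
python3 e.py
```

```text
16.15 [ 0.504 -0.101  0.037] [ -16.479   31.793  107.411    0.001   40.822 -104.299] [ -0.015 -52.987 -19.947  -0.007  -0.051  -0.   ] [ 0.129 -0.419 -2.923] [0.019 0.062 0.005] 0.23187140504109513 49.9989652633667
```

play_rows(
  linear=[
    [0, 0, -0.003],
    [0, 0, -0.006],
    [0, 0, -0.008],
    [0, 0, -0.009],
    [0, 0, -0.01],
    [0, 0, -0.01],
  ],
  turn=[
    [0, 0, 0],
    [0, 0, 0],
    [0, 0, 0],
    [0, 0, 0],
    [0, 0, 0],
    [0, 0, 0],
  ],
  jaw=[-1, -1, -1, -1, -1, -1],
)

```text
time_s: 16.75
ee_pos: [0.5041, -0.1007, 0.0276]
orientation: [[-0.999, 0.038, -0.0], [0.038, 0.999, 0.0], [0.0, 0.0, -1.0]]
force: [0.1, 0.0, -3.1]
width: 0.23
grip_force: 50.0
```

play_rows(
  linear=[
    [0.002, 0, 0],
    [0.004, 0, 0],
    [0.006, 0, 0],
    [0.007, 0, 0],
    [0.008, 0, 0],
    [0.009, 0, 0],
    [0.01, 0, 0],
    [0.01, 0, 0],
  ],
  turn=[
    [0, 0, 0],
    [0, 0, 0],
    [0, 0, 0],
    [0, 0, 0],
    [0, 0, 0],
    [0, 0, 0],
    [0, 0, 0],
    [0, 0, 0],
  ],
  jaw=[-1, -1, -1, -1, -1, -1, -1, -1],
)

```text
time_s: 17.55
ee_pos: [0.5143, -0.1007, 0.0276]
orientation: [[-0.999, 0.038, 0.0], [0.038, 0.999, -0.0], [-0.0, -0.0, -1.0]]
force: [-0.5, 0.1, -3.2]
width: 0.234
grip_force: 50.0
```

play_rows(
  linear=[
    [0.001, 0, 0],
    [0.002, 0, 0],
    [0.003, 0, 0],
    [0.003, 0, 0],
  ],
  turn=[
    [0, 0, 0],
    [0, 0, 0],
    [0, 0, 0],
    [0, 0, 0],
  ],
  jaw=[-1, -1, -1, -1],
)

```text
time_s: 17.95
ee_pos: [0.5173, -0.1007, 0.0277]
orientation: [[-0.999, 0.038, 0.0], [0.038, 0.999, -0.0], [-0.0, -0.0, -1.0]]
force: [-0.6, -0.3, -2.9]
width: 0.233
grip_force: 50.0
```

play_rows(
  linear=[
    [0.0005, 0, 0],
    [0.001, 0, 0],
    [0.0015, 0, 0],
    [0.0015, 0, 0],
  ],
  turn=[
    [0, 0, 0],
    [0, 0, 0],
    [0, 0, 0],
    [0, 0, 0],
  ],
  jaw=[-1, -1, -1, -1],
)

```text
time_s: 18.35
ee_pos: [0.5177, -0.1005, 0.0274]
orientation: [[-0.999, 0.038, -0.002], [0.038, 0.999, 0.0], [0.002, 0.0, -1.0]]
force: [-5.1, -0.8, -0.4]
width: 0.234
grip_force: 50.0
```

```bash
python3 e.py
```

```text
18.35 [ 0.518 -0.101  0.027] [ -16.04    33.841  105.469   -0.023   40.822 -103.85 ] [  0.855 -54.881 -22.368   0.379  -1.229   0.02 ] [-5.149 -0.763 -0.383] [-0.106  0.959  0.05 ] 0.23410217370123457 49.999802112579346
```

play_rows(
  linear=[
    [-0.001, 0.002, 0],
    [-0.001, 0.004, 0],
    [-0.001, 0.006, 0],
    [-0.001, 0.008, 0],
    [-0.001, 0.01, 0],
    [-0.001, 0.011, 0],
    [-0.001, 0.012, 0],
    [-0.001, 0.012, 0],
  ],
  turn=[
    [0, 0, 0],
    [0, 0, 0],
    [0, 0, 0],
    [0, 0, 0],
    [0, 0, 0],
    [0, 0, 0],
    [0, 0, 0],
    [0, 0, 0],
  ],
  jaw=[-1, -1, -1, -1, -1, -1, -1, -1],
)

```text
time_s: 19.15
ee_pos: [0.5177, -0.0886, 0.0277]
orientation: [[-0.999, 0.038, 0.0], [0.038, 0.999, -0.0], [-0.0, 0.0, -1.0]]
force: [0.5, -0.2, -3.3]
width: 0.234
grip_force: 50.0
```

play_rows(
  linear=[
    [0, 0.001, 0],
    [0, 0.002, 0],
    [0, 0.002, 0],
  ],
  turn=[
    [0, 0, 0],
    [0, 0, 0],
    [0, 0, 0],
  ],
  jaw=[-1, -1, -1],
)

```text
time_s: 19.45
ee_pos: [0.5176, -0.0866, 0.0276]
orientation: [[-0.999, 0.038, -0.0], [0.038, 0.999, 0.0], [0.0, 0.0, -1.0]]
force: [0.2, 0.2, -3.8]
width: 0.236
grip_force: 50.0
```

```bash
python3 e.py
```

```text
19.45 [ 0.518 -0.087  0.028] [ -14.576   33.585  105.941   -0.      40.474 -102.399] [  0.071 -54.789 -19.786  -0.      0.053   0.027] [ 0.227  0.217 -3.801] [ 0.003  0.028 -0.007] 0.23609426022194271 49.99865412712097
```

play_rows(
  linear=[
    [0, 0.001, 0],
    [0, 0.002, 0],
    [0, 0.002, 0],
  ],
  turn=[
    [0, 0, 0],
    [0, 0, 0],
    [0, 0, 0],
  ],
  jaw=[-1, -1, -1],
)

```text
time_s: 19.75
ee_pos: [0.5177, -0.0857, 0.0278]
orientation: [[-0.999, 0.037, 0.0], [0.037, 0.999, -0.002], [-0.0, -0.002, -1.0]]
force: [-1.1, -10.0, -2.9]
width: 0.234
grip_force: 50.0
```

play_rows(
  linear=[
    [0, 0.001, 0],
    [0, 0.0015, 0],
    [0, 0.0015, 0],
  ],
  turn=[
    [0, 0, 0],
    [0, 0, 0],
    [0, 0, 0],
  ],
  jaw=[-1, -1, -1],
)

```text
time_s: 20.05
ee_pos: [0.5177, -0.0856, 0.0279]
orientation: [[-0.999, 0.037, 0.0], [0.037, 0.999, -0.004], [-0.001, -0.004, -1.0]]
force: [-3.5, -20.7, -3.3]
width: 0.234
grip_force: 50.0
```

play_rows(
  linear=[
    [0, 0.001, 0],
    [0, 0.001, 0],
  ],
  turn=[
    [0, 0, 0],
    [0, 0, 0],
  ],
  jaw=[-1, -1],
)

```text
time_s: 20.25
ee_pos: [0.5178, -0.0855, 0.028]
orientation: [[-0.999, 0.036, 0.001], [0.036, 0.999, -0.005], [-0.001, -0.005, -1.0]]
force: [-5.2, -28.3, -2.2]
width: 0.234
grip_force: 50.0
```

play_rows(
  linear=[
    [0, -0.003, 0],
    [0, -0.004, -0.001],
    [0, -0.004, -0.002],
    [0, -0.004, -0.002],
  ],
  turn=[
    [0, 0, 0],
    [0, 0, 0],
    [0, 0, 0],
    [0, 0, 0],
  ],
  jaw=[-1, -1, -1, -1],
)

```text
time_s: 20.65
ee_pos: [0.5178, -0.0861, 0.0259]
orientation: [[-0.999, 0.038, 0.0], [0.038, 0.999, -0.0], [-0.0, -0.0, -1.0]]
force: [-1.9, -2.8, 3.3]
width: 0.232
grip_force: 50.0
```

```bash
python3 e.py
```

```text
20.65 [ 0.518 -0.086  0.026] [ -14.519   33.76   105.969   -0.019   40.258 -102.346] [  1.536 -51.852 -19.069   0.548  -0.344   0.012] [-1.891 -2.811  3.347] [-0.479  0.388  0.   ] 0.23158800272374996 50.00096261501312
```

play_rows(
  linear=[
    [0.001, 0.0005, 0],
    [0.002, 0.001, 0],
    [0.002, 0.0015, 0],
    [0.002, 0.0015, 0],
    [0.002, 0.0015, 0],
  ],
  turn=[
    [0, 0, 0],
    [0, 0, 0],
    [0, 0, 0],
    [0, 0, 0],
    [0, 0, 0],
  ],
  jaw=[-1, -1, -1, -1, -1],
)

```text
time_s: 21.15
ee_pos: [0.5182, -0.0858, 0.026]
orientation: [[-0.999, 0.037, -0.003], [0.037, 0.999, -0.001], [0.003, -0.002, -1.0]]
force: [-13.7, -15.0, 12.5]
width: 0.236
grip_force: 50.0
```

```bash
python3 e.py
```

```text
21.15 [ 0.518 -0.086  0.026] [ -14.413   33.844  105.779   -0.196   40.531 -102.132] [  8.861 -48.587 -21.56    2.891  -2.268   0.002] [-13.674 -14.952  12.489] [-2.374  2.035  0.015] 0.23637742069306872 50.00379502773285
```

play_rows(
  linear=[
    [0.0003, 0, 0.0005],
    [0.0003, 0, 0.0005],
    [0.0003, 0, 0.0005],
    [0.0003, 0, 0.0005],
    [0.0003, 0, 0.0005],
    [0.0003, 0, 0.0005],
    [0.0003, 0, 0.0005],
    [0.0003, 0, 0.0005],
    [0.0003, 0, 0.0005],
    [0.0003, 0, 0.0005],
    [0.0003, 0, 0.0005],
    [0.0003, 0, 0.0005],
    [0.0003, 0, 0.0005],
    [0.0003, 0, 0.0005],
    [0.0003, 0, 0.0005],
    [0.0003, 0, 0.0005],
  ],
  turn=[
    [0, 0, 0],
    [0, 0, 0],
    [0, 0, 0],
    [0, 0, 0],
    [0, 0, 0],
    [0, 0, 0],
    [0, 0, 0],
    [0, 0, 0],
    [0, 0, 0],
    [0, 0, 0],
    [0, 0, 0],
    [0, 0, 0],
    [0, 0, 0],
    [0, 0, 0],
    [0, 0, 0],
    [0, 0, 0],
  ],
  jaw=[-1, -1, -1, -1, -1, -1, -1, -1, -1, -1, -1, -1, -1, -1, -1, -1],
)

```text
time_s: 22.75
ee_pos: [0.5182, -0.0858, 0.026]
orientation: [[-0.999, 0.037, -0.004], [0.037, 0.999, -0.001], [0.004, -0.002, -1.0]]
force: [-13.2, -15.6, 6.9]
width: 0.234
grip_force: 50.0
```

```bash
python3 e.py
python3 - <<'E'
from h import *
P=[manip.capture(n) for n in("top","side")]
cv2.imwrite('pics/d.png',np.hstack([cv2.resize(P[1]['frame'][180:310,250:390],None,fx=4,fy=4,interpolation=cv2.INTER_CUBIC)]))
E
```

```text
22.75 [ 0.518 -0.086  0.026] [ -14.406   33.853  105.753   -0.203   40.588 -102.121] [  9.018 -51.255 -22.332   3.017  -1.952  -0.003] [-13.171 -15.563   6.896] [-2.612  1.962  0.03 ] 0.23390548883345152 50.002169609069824
```

View pics/d.png

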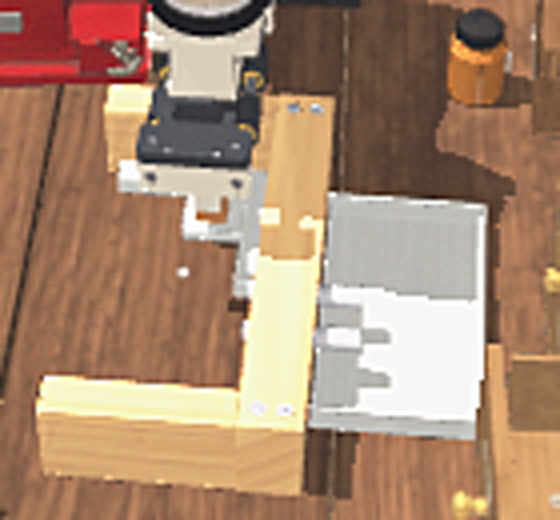

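The side view shows the square's leg flush along the rail in the left corner. Both contacts measured about 13–15 N and were held for over 1 s. Next is the right corner.

play_rows(
  linear=[
    [-0.003, -0.003, 0.002],
    [-0.01, -0.01, 0.006],
    [-0.025, -0.025, 0.01],
    [-0.04, -0.045, 0.012],
    [-0.05, -0.065, 0.012],
    [-0.055, -0.079, 0.012],
    [-0.055, -0.079, 0.012],
    [-0.055, -0.079, 0.012],
    [-0.055, -0.079, 0.012],
    [-0.055, -0.079, 0.012],
    [-0.055, -0.079, 0.012],
    [-0.055, -0.079, 0.012],
    [-0.055, -0.079, 0.012],
    [-0.055, -0.085, 0.012],
    [-0.05, -0.1, 0.012],
    [-0.04, -0.12, 0.012],
    [-0.03, -0.135, 0.012],
    [-0.022, -0.145, 0.012],
    [-0.022, -0.145, 0.012],
    [-0.022, -0.145, 0.012],
  ],
  turn=[
    [0, 0, 0],
    [0, 0, 0],
    [0, 0, 0],
    [0, 0, -6],
    [0, 0, -14],
    [0, 0, -22],
    [0, 0, -30],
    [0, 0, -38],
    [0, 0, -46],
    [0, 0, -54],
    [0, 0, -62],
    [0, 0, -70],
    [0, 0, -78],
    [0, 0, -86],
    [0, 0, -90],
    [0, 0, -90],
    [0, 0, -90],
    [0, 0, -90],
    [0, 0, -90],
    [0, 0, -90],
  ],
  jaw=[-1, -1, -1, -1, -1, -1, -1, -1, -1, -1, -1, -1, -1, -1, -1, -1, -1, -1, -1, -1],
)

```text
time_s: 24.85
ee_pos: [0.4973, -0.2292, 0.038]
orientation: [[0.038, 0.999, -0.001], [0.999, -0.038, 0.001], [0.001, -0.001, -1.0]]
force: [0.0, 1.2, -3.5]
width: 0.236
grip_force: 50.0
```

```bash
python3 e.py
```

```text
24.85 [ 0.497 -0.229  0.038] [-29.621  34.267 102.295   0.016  43.481 -27.444] [ -0.589 -56.733 -22.197   0.02   -0.04   -0.026] [ 0.023  1.161 -3.466] [ 0.034  0.107 -0.004] 0.2355088639189179 49.998990297317505
```

play_rows(
  linear=[
    [0.002, 0, -0.004],
    [0.004, 0, -0.008],
    [0.007, 0, -0.011],
    [0.01, -0.005, -0.0115],
    [0.012, -0.01, -0.0115],
    [0.013, -0.0135, -0.0115],
    [0.013, -0.0145, -0.0115],
    [0.013, -0.0145, -0.0115],
  ],
  turn=[
    [0, 0, 0],
    [0, 0, 0],
    [0, 0, 0],
    [0, 0, 0],
    [0, 0, 0],
    [0, 0, 0],
    [0, 0, 0],
    [0, 0, 0],
  ],
  jaw=[-1, -1, -1, -1, -1, -1, -1, -1],
)

```text
time_s: 25.65
ee_pos: [0.5109, -0.2443, 0.0267]
orientation: [[0.038, 0.999, 0.0], [0.999, -0.038, 0.0], [0.0, 0.0, -1.0]]
force: [0.1, -0.3, -2.8]
width: 0.231
grip_force: 50.0
```

play_rows(
  linear=[
    [0.001, 0, 0],
    [0.002, 0, 0],
    [0.0025, 0, 0],
    [0.0025, 0, 0],
  ],
  turn=[
    [0, 0, 0],
    [0, 0, 0],
    [0, 0, 0],
    [0, 0, 0],
  ],
  jaw=[-1, -1, -1, -1],
)

```text
time_s: 26.05
ee_pos: [0.5134, -0.2441, 0.0266]
orientation: [[0.038, 0.999, -0.0], [0.999, -0.038, 0.0], [0.0, -0.0, -1.0]]
force: [0.4, -0.2, -2.6]
width: 0.231
grip_force: 50.0
```

play_rows(
  linear=[
    [0.001, 0, 0],
    [0.002, 0, 0],
    [0.002, 0, 0],
  ],
  turn=[
    [0, 0, 0],
    [0, 0, 0],
    [0, 0, 0],
  ],
  jaw=[-1, -1, -1],
)

```text
time_s: 26.35
ee_pos: [0.5136, -0.2439, 0.0263]
orientation: [[0.038, 0.999, -0.004], [0.999, -0.038, 0.001], [0.001, -0.004, -1.0]]
force: [-10.5, -2.6, 3.1]
width: 0.235
grip_force: 50.0
```

play_rows(
  linear=[
    [-0.0005, -0.001, 0],
    [-0.0005, -0.002, 0],
    [-0.0005, -0.002, 0],
  ],
  turn=[
    [0, 0, 0],
    [0, 0, 0],
    [0, 0, 0],
  ],
  jaw=[-1, -1, -1],
)

```text
time_s: 26.65
ee_pos: [0.5135, -0.2448, 0.0262]
orientation: [[0.038, 0.999, -0.004], [0.999, -0.038, 0.003], [0.003, -0.004, -1.0]]
force: [-6.2, 6.1, 1.8]
width: 0.23
grip_force: 50.0
```

```bash
python3 e.py
```

```text
26.65 [ 0.513 -0.245  0.026] [-30.196  37.098  98.996   0.049  44.173 -28.046] [ -2.036 -58.917 -25.448  -0.414  -2.16    0.036] [-6.203  6.069  1.794] [1.174 1.03  0.04 ] 0.23034597031431844 50.001397132873535
```

play_rows(
  linear=[
    [-0.002, 0, 0.001],
    [-0.002, -0.001, 0.001],
    [-0.002, -0.001, 0.001],
  ],
  turn=[
    [0, 0, 0],
    [0, 0, 0],
    [0, 0, 0],
  ],
  jaw=[-1, -1, -1],
)

```text
time_s: 26.95
ee_pos: [0.5125, -0.2449, 0.0273]
orientation: [[0.039, 0.999, -0.002], [0.999, -0.039, 0.004], [0.004, -0.002, -1.0]]
force: [0.5, 12.8, -1.6]
width: 0.234
grip_force: 50.0
```

play_rows(
  linear=[
    [0, -0.0015, 0],
    [0, -0.0015, 0],
  ],
  turn=[
    [0, 0, 0],
    [0, 0, 0],
  ],
  jaw=[-1, -1],
)

```text
time_s: 27.15
ee_pos: [0.5125, -0.2451, 0.0274]
orientation: [[0.039, 0.999, -0.002], [0.999, -0.039, 0.006], [0.006, -0.002, -1.0]]
force: [0.9, 23.3, 3.8]
width: 0.234
grip_force: 50.0
```

```bash
python3 e.py
```

```text
27.15 [ 0.513 -0.245  0.027] [-30.362  36.927  99.098   0.325  44.254 -28.366] [-12.518 -57.362 -25.654  -3.99   -2.549   0.029] [ 0.869 23.303  3.759] [ 4.208 -0.526 -0.035] 0.23386025495981896 50.003584027290344
```

play_rows(
  linear=[
    [0.001, 0.0015, -0.0005],
    [0.002, 0.001, -0.001],
    [0.003, 0.001, -0.001],
    [0.0035, 0.001, -0.001],
    [0.0035, 0.001, -0.001],
  ],
  turn=[
    [0, 0, 0],
    [0, 0, 0],
    [0, 0, 0],
    [0, 0, 0],
    [0, 0, 0],
  ],
  jaw=[-1, -1, -1, -1, -1],
)

```text
time_s: 27.65
ee_pos: [0.5135, -0.2449, 0.0263]
orientation: [[0.038, 0.999, -0.007], [0.999, -0.038, 0.005], [0.005, -0.008, -1.0]]
force: [-15.6, 14.4, 11.8]
width: 0.24
grip_force: 50.0
```

```bash
python3 e.py
```

```text
27.65 [ 0.513 -0.245  0.026] [-30.214  37.187  98.792   0.078  44.547 -28.092] [ -3.754 -54.699 -29.247  -1.001  -4.924   0.026] [-15.579  14.366  11.758] [ 2.437  2.229 -0.013] 0.24029191941507413 50.00842094421387
```

play_rows(
  linear=[
    [0, 0, 0.0005],
    [0, 0, 0.0005],
    [0, 0, 0.0005],
    [0, 0, 0.0005],
    [0, 0, 0.0005],
    [0, 0, 0.0005],
    [0, 0, 0.0005],
    [0, 0, 0.0005],
    [0, 0, 0.0005],
    [0, 0, 0.0005],
    [0, 0, 0.0005],
    [0, 0, 0.0005],
    [0, 0, 0.0005],
    [0, 0, 0.0005],
    [0, 0, 0.0005],
  ],
  turn=[
    [0, 0, 0],
    [0, 0, 0],
    [0, 0, 0],
    [0, 0, 0],
    [0, 0, 0],
    [0, 0, 0],
    [0, 0, 0],
    [0, 0, 0],
    [0, 0, 0],
    [0, 0, 0],
    [0, 0, 0],
    [0, 0, 0],
    [0, 0, 0],
    [0, 0, 0],
    [0, 0, 0],
  ],
  jaw=[-1, -1, -1, -1, -1, -1, -1, -1, -1, -1, -1, -1, -1, -1, -1],
)

```text
time_s: 29.15
ee_pos: [0.5135, -0.2449, 0.0263]
orientation: [[0.038, 0.999, -0.007], [0.999, -0.038, 0.005], [0.005, -0.008, -1.0]]
force: [-12.1, 13.1, 5.7]
width: 0.232
grip_force: 50.0
```

play_rows(
  linear=[
    [-0.003, 0.003, 0.001],
    [-0.012, 0.012, 0.005],
    [-0.03, 0.03, 0.02],
    [-0.04, 0.04, 0.06],
    [-0.04, 0.04, 0.11],
    [-0.04, 0.04, 0.16],
    [-0.04, 0.04, 0.21],
    [-0.04, 0.045, 0.25],
    [-0.04, 0.06, 0.27],
    [-0.037, 0.09, 0.28],
    [-0.034, 0.12, 0.28],
    [-0.031, 0.15, 0.28],
    [-0.028, 0.18, 0.28],
    [-0.025, 0.21, 0.28],
    [-0.02, 0.24, 0.28],
    [-0.02, 0.27, 0.28],
    [-0.02, 0.3, 0.28],
    [-0.02, 0.325, 0.28],
    [-0.02, 0.34, 0.28],
    [-0.02, 0.35, 0.28],
  ],
  turn=[
    [0, 0, 0],
    [0, 0, 0],
    [0, 0, 0],
    [0, 0, 0],
    [0, 0, 0],
    [0, 0, 0],
    [0, 0, 0],
    [0, 0, 0],
    [0, 0, 0],
    [0, 0, -5],
    [0, 0, -10],
    [0, 0, -15],
    [0, 0, -20],
    [0, 0, -25],
    [0, 0, -30],
    [0, 0, -35],
    [0, 0, -39],
    [0, 0, -42.8],
    [0, 0, -42.8],
    [0, 0, -42.8],
  ],
  jaw=[-1, -1, -1, -1, -1, -1, -1, -1, -1, -1, -1, -1, -1, -1, -1, -1, -1, -1, -1, -1],
)

```text
time_s: 31.15
ee_pos: [0.4964, 0.1032, 0.3072]
orientation: [[0.705, 0.709, 0.0], [0.709, -0.705, -0.0], [0.0, 0.0, -1.0]]
force: [0.1, -0.1, -2.9]
width: 0.231
grip_force: 50.0
```

```bash
python3 e.py
cat > d.py <<'E'
from h import *
np.set_printoptions(precision=4,suppress=True)
P=[manip.capture(n) for n in("top","side")]
for n in("drift_center","drift_nose","drift","square_grip","square_corner"):
    r=[manip.tip_of(p,n) for p in P]; print(n,[(round(d[0]['score'],2),np.array(d[0]['xy']),atz(p,d[0]['xy'],.048 if 'grip' in n else .011)[:2]) for d,p in zip(r,P) if d])
E
python3 d.py
```

```text
31.15 [0.496 0.103 0.307] [ 6.48  10.929 94.046 -0.004 75.006 51.307] [ -0.408 -44.725 -32.193   0.132  -0.059   0.005] [ 0.065 -0.089 -2.888] [-0.02   0.132  0.033] 0.2309826294501008 49.998770356178284
drift_center [(0.65, array([375.9, 191.9]), array([ 0.5958, -0.1983])), (0.76, array([295.6, 167.3]), array([0.4734, 0.211 ]))]
drift_nose [(0.58, array([288.6, 155.4]), array([0.713 , 0.0575])), (0.66, array([326. , 173.3]), array([0.5738, 0.1856]))]
drift [(0.63, array([447.4, 244.8]), array([ 0.4347, -0.4   ])), (0.71, array([296. , 168.9]), array([0.4754, 0.2026]))]
square_grip [(0.47, array([257.3, 207. ]), array([0.5512, 0.1454])), (0.61, array([300. ,  97.5]), array([0.4572, 0.6044]))]
square_corner [(0.38, array([285.2, 211.1]), array([0.5442, 0.0687])), (0.75, array([296.5, 126. ]), array([0.4553, 0.4594]))]
```

play_rows(
  linear=[
    [-0.001, 0.02, 0],
    [-0.003, 0.05, 0],
    [-0.005, 0.09, 0],
    [-0.007, 0.13, 0],
    [-0.009, 0.17, 0],
    [-0.01, 0.21, 0],
    [-0.011, 0.24, 0],
    [-0.011, 0.255, -0.02],
    [-0.011, 0.259, -0.06],
    [-0.011, 0.259, -0.11],
    [-0.011, 0.259, -0.16],
    [-0.011, 0.259, -0.2],
    [-0.011, 0.259, -0.235],
    [-0.011, 0.259, -0.255],
    [-0.011, 0.259, -0.265],
    [-0.011, 0.259, -0.272],
    [-0.011, 0.259, -0.276],
    [-0.011, 0.259, -0.278],
    [-0.011, 0.259, -0.278],
    [-0.011, 0.259, -0.278],
  ],
  turn=[
    [0, 0, 0],
    [0, 0, 0],
    [0, 0, 0],
    [0, 0, 0],
    [0, 0, 0],
    [0, 0, 0],
    [0, 0, 0],
    [0, 0, 0],
    [0, 0, 0],
    [0, 0, 0],
    [0, 0, 0],
    [0, 0, 0],
    [0, 0, 0],
    [0, 0, 0],
    [0, 0, 0],
    [0, 0, 0],
    [0, 0, 0],
    [0, 0, 0],
    [0, 0, 0],
    [0, 0, 0],
  ],
  jaw=[-1, -1, -1, -1, -1, -1, -1, -1, -1, -1, -1, -1, -1, -1, -1, -1, -1, -1, -1, -1],
)

```text
time_s: 33.75
ee_pos: [0.4858, 0.3615, 0.0298]
orientation: [[0.707, 0.707, 0.001], [0.707, -0.707, 0.001], [0.001, 0.0, -1.0]]
force: [0.2, -0.3, -3.0]
width: 0.235
grip_force: 50.0
```

play_rows(
  linear=[
    [0, 0, 0],
    [0, 0, 0],
    [0, 0, 0],
    [0, 0, 0],
    [0, 0, 0],
    [0, 0, 0.02],
    [0, 0, 0.05],
    [0, 0, 0.09],
    [0, 0, 0.13],
    [0, 0, 0.16],
    [0, -0.02, 0.16],
    [0, -0.04, 0.16],
  ],
  turn=[
    [0, 0, 0],
    [0, 0, 0],
    [0, 0, 0],
    [0, 0, 0],
    [0, 0, 0],
    [0, 0, 0],
    [0, 0, 0],
    [0, 0, 0],
    [0, 0, 0],
    [0, 0, 0],
    [0, 0, 0],
    [0, 0, 0],
  ],
  jaw=[0.1, 0.1, 0.1, 0.1, 0.1, 0.1, 0.1, 0.1, 0.1, 0.1, 0.1, 0.1],
)

```text
time_s: 34.95
ee_pos: [0.4856, 0.3213, 0.1902]
orientation: [[0.706, 0.708, 0.002], [0.708, -0.706, 0.001], [0.002, 0.001, -1.0]]
force: [0.9, -0.7, -0.2]
width: 0.551
grip_force: 0.0
```

```bash
python3 e.py; python3 d.py
python3 - <<'E'
from h import *
np.set_printoptions(precision=4,suppress=True)
P=[manip.capture(n) for n in("top","side")]
for o in cfit('drift',P,(.480,.212,-.175),.003,4)[0]: print(o)
E
```

```text
34.95 [0.486 0.321 0.19 ] [28.907 25.078 91.506 -0.001 63.302 73.838] [  3.617 -54.744 -30.787   0.095   0.152   0.537] [ 0.85  -0.666 -0.213] [-0.073  0.093  0.011] 0.5505640439665832 0.0
drift_center [(0.81, array([234.6, 231.6]), array([0.4869, 0.2164])), (0.39, array([369.1, 202.8]), array([0.7084, 0.0508]))]
drift_nose [(0.69, array([240.6, 201.6]), array([0.5753, 0.1997])), (0.73, array([325.7, 172.1]), array([0.5726, 0.1918]))]
drift [(0.57, array([209.6, 231.6]), array([0.4882, 0.2899])), (0.45, array([298.3, 171.2]), array([0.4839, 0.1909]))]
square_grip [(0.72, array([181.8, 230.1]), array([0.4888, 0.3615])), (0.79, array([300.7, 132.9]), array([0.4791, 0.3586]))]
square_corner [(0.5, array([205.1, 233.1]), array([0.484 , 0.3031])), (0.75, array([301.7, 153.6]), array([0.4875, 0.2884]))]
[  0.4766   0.2124 -10.0919   0.3473]
[  0.4784   0.2123 -10.1008   0.3162]
[ 0.4666  0.2109 -7.2761  0.3145]
```

play_rows(
  linear=[
    [0.01, -0.03, 0],
    [0.02, -0.06, 0],
    [0.03, -0.09, 0],
    [0.037, -0.11, 0],
    [0.037, -0.117, 0],
    [0.037, -0.117, 0],
    [0.037, -0.117, -0.03],
    [0.037, -0.117, -0.07],
    [0.037, -0.117, -0.11],
    [0.037, -0.117, -0.14],
    [0.037, -0.117, -0.16],
    [0.037, -0.117, -0.175],
    [0.037, -0.117, -0.182],
    [0.037, -0.117, -0.184],
    [0.037, -0.117, -0.184],
  ],
  turn=[
    [0, 0, -8],
    [0, 0, -16],
    [0, 0, -24],
    [0, 0, -32],
    [0, 0, -40],
    [0, 0, -48],
    [0, 0, -55.4],
    [0, 0, -55.4],
    [0, 0, -55.4],
    [0, 0, -55.4],
    [0, 0, -55.4],
    [0, 0, -55.4],
    [0, 0, -55.4],
    [0, 0, -55.4],
    [0, 0, -55.4],
  ],
  jaw=[0.0, 0.0, 0.0, 0.0, 0.0, 0.0, 0.0, 0.0, 0.0, 0.0, 0.0, 0.0, 0.0, 0.0, 0.0],
)

```text
time_s: 37.15
ee_pos: [0.5229, 0.2045, 0.0057]
orientation: [[0.984, -0.18, 0.001], [-0.18, -0.984, 0.0], [0.001, -0.0, -1.0]]
force: [-0.2, -0.0, -0.1]
width: 0.502
grip_force: 0.0
```

play_rows(
  linear=[
    [0, 0, 0],
    [0, 0, 0],
    [0, 0, 0],
    [0, 0, 0],
    [0, 0, 0],
    [0, 0, 0],
    [0, 0, 0],
    [0, 0, 0],
    [0, 0, 0],
  ],
  turn=[
    [0, 0, 0],
    [0, 0, 0],
    [0, 0, 0],
    [0, 0, 0],
    [0, 0, 0],
    [0, 0, 0],
    [0, 0, 0],
    [0, 0, 0],
    [0, 0, 0],
  ],
  jaw=[-1, -1, -1, -1, -1, -1, -1, -1, -1],
  force=30,
)

```text
time_s: 38.05
ee_pos: [0.5225, 0.2043, 0.0052]
orientation: [[0.984, -0.18, 0.0], [-0.18, -0.984, -0.0], [0.0, 0.0, -1.0]]
force: [0.1, 0.0, 1.1]
width: 0.098
grip_force: 30.0
```

play_rows(
  linear=[
    [0.005, 0.001, 0.001],
    [0.015, 0.005, 0.001],
    [0.025, 0.01, 0.001],
    [0.035, 0.015, 0.001],
    [0.042, 0.018, 0.001],
    [0.045, 0.02, 0.0],
    [0.045, 0.02, 0.0],
    [0.045, 0.02, 0.0],
    [0.045, 0.02, 0.0],
    [0.045, 0.02, 0.0],
    [0.045, 0.02, 0.02],
    [0.045, 0.02, 0.04],
    [0.02, 0.025, 0.04],
    [0.001, 0.028, 0.04],
    [0.001, 0.028, 0.04],
    [0.001, 0.028, 0.02],
    [0.001, 0.028, 0.005],
    [0.001, 0.028, 0],
    [0.001, 0.028, 0],
  ],
  turn=[
    [0, 0, 0],
    [0, 0, 0],
    [0, 0, 0],
    [0, 0, 0],
    [0, 0, 0],
    [0, 0, 0],
    [0, 0, 0],
    [0, 0, 0],
    [0, 0, 0],
    [0, 0, 0],
    [0, 0, 0],
    [0, 0, 0],
    [0, 0, 0],
    [0, 0, 0],
    [0, 0, 0],
    [0, 0, 0],
    [0, 0, 0],
    [0, 0, 0],
    [0, 0, 0],
  ],
  jaw=[-1, -1, -1, -1, -1, -1, 0, 0, 0, 0, 0, 0, 0, 0, 0, 0, 0, 0, 0],
)

```text
time_s: 39.95
ee_pos: [0.5235, 0.2321, 0.0043]
orientation: [[0.984, -0.181, -0.001], [-0.181, -0.984, -0.0], [-0.001, 0.001, -1.0]]
force: [0.3, -0.1, -0.0]
width: 0.505
grip_force: 0.0
```

```bash
python3 - <<'E'
from h import *
np.set_printoptions(precision=4,suppress=True)
P=[manip.capture(n) for n in("top","side")]
for n in("drift_center","drift_nose"):
    for p in P:
        for d in manip.tip_of(p,n)[:2]: print(n,round(d['score'],2),np.array(d['xy']),atz(p,d['xy'],.011)[:2])
cv2.imwrite('pics/g.png',np.hstack([cv2.resize(P[0]['frame'][170:270,180:300],None,fx=3.3,fy=3.3,interpolation=cv2.INTER_CUBIC),cv2.resize(P[1]['frame'][120:220,250:370],None,fx=3.3,fy=3.3,interpolation=cv2.INTER_CUBIC)]))
E
python3 e.py
```

```text
drift_center 0.53 [308.2 163.7] [0.5132 0.2331]
drift_center 0.36 [311.6 164.9] [0.5248 0.2273]
drift_nose 0.48 [340.  173.9] [0.619  0.1853]
40.25 [0.524 0.232 0.005] [ 19.275  39.289  98.772  -0.001  41.908 119.656] [ -0.035 -58.665 -19.782  -0.018  -0.074  -0.001] [ 0.974  0.476 -0.04 ] [-0.029  0.129  0.012] 0.5030897539156909 0.0
```

View pics/g.png

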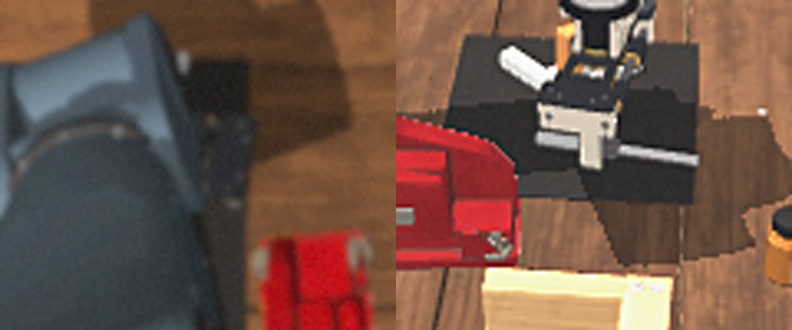

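Side view: the drift lies between the fingers, nose end at crop (697,160) and tail at (538,140), so the grip is near its centre. I'll close and lift.

play_rows(
  linear=[
    [0, 0, 0],
    [0, 0, 0],
    [0, 0, 0],
    [0, 0, 0],
    [0, 0, 0],
    [0, 0, 0],
    [0, 0, 0],
    [0, 0, 0],
    [0, 0, 0.01],
    [0, 0, 0.04],
    [0, 0, 0.08],
    [0, 0, 0.12],
    [0, 0, 0.16],
    [0, 0, 0.2],
    [0, 0, 0.24],
    [0, 0, 0.24],
  ],
  turn=[
    [0, 0, 0],
    [0, 0, 0],
    [0, 0, 0],
    [0, 0, 0],
    [0, 0, 0],
    [0, 0, 0],
    [0, 0, 0],
    [0, 0, 0],
    [0, 0, 0],
    [0, 0, 0],
    [0, 0, 0],
    [0, 0, 0],
    [0, 0, 0],
    [0, 0, 0],
    [0, 0, 0],
    [0, 0, 0],
  ],
  jaw=[-1, -1, -1, -1, -1, -1, -1, -1, -1, -1, -1, -1, -1, -1, -1, -1],
  force=55,
)

```text
time_s: 41.85
ee_pos: [0.5252, 0.233, 0.2512]
orientation: [[0.984, -0.18, 0.009], [-0.18, -0.984, 0.003], [0.008, -0.005, -1.0]]
force: [-0.2, 0.2, -1.2]
width: 0.168
grip_force: 55.0
```

```bash
python3 e.py
python3 - <<'E'
from h import *
np.set_printoptions(precision=4,suppress=True)
P=[manip.capture(n) for n in("top","side")]
e=manip.sense()['ee_pos']
for n in("drift_center","drift_nose"):
    for p in P:
        for d in manip.tip_of(p,n)[:2]: print(n,round(d['score'],2),np.array(d['xy']),atz(p,d['xy'],e[2]+.0065)-e)
E
```

```text
41.85 [0.525 0.233 0.251] [ 19.281  20.64   89.077   0.001  69.761 119.659] [ -0.006 -52.642 -30.607  -0.03    1.002   0.002] [-0.181  0.217 -1.152] [-0.019  0.146  0.009] 0.16805432980794136 54.978992342948914
drift_center 0.59 [309.6 101. ] [-0.0043 -0.0119  0.0065]
drift_nose 0.65 [288.3 157.8] [ 0.1105 -0.1897  0.0065]
drift_nose 0.63 [218.7 161.9] [ 0.1043 -0.018   0.0065]
drift_nose 0.49 [345.1 102.3] [ 0.1004 -0.0125  0.0065]
```

play_rows(
  linear=[
    [0, -0.01, 0.02],
    [0, -0.03, 0.04],
    [0, -0.06, 0.05],
    [0, -0.095, 0.05],
    [0, -0.13, 0.05],
    [0, -0.165, 0.05],
    [0, -0.2, 0.05],
    [-0.01, -0.235, 0.05],
    [-0.03, -0.27, 0.05],
    [-0.05, -0.3, 0.05],
    [-0.07, -0.33, 0.05],
    [-0.085, -0.36, 0.04],
    [-0.095, -0.39, 0.01],
    [-0.101, -0.405, -0.03],
    [-0.103, -0.413, -0.07],
    [-0.103, -0.413, -0.11],
    [-0.103, -0.413, -0.14],
    [-0.103, -0.413, -0.15],
    [-0.103, -0.413, -0.15],
    [-0.103, -0.413, -0.15],
  ],
  turn=[
    [0, 0, 0],
    [0, 0, 0],
    [0, 0, 1],
    [0, 0, 2],
    [0, 0, 3],
    [0, 0, 4],
    [0, 0, 5],
    [0, 0, 6],
    [0, 0, 7],
    [0, 0, 8.2],
    [0, 0, 8.2],
    [0, 0, 8.2],
    [0, 0, 8.2],
    [0, 0, 8.2],
    [0, 0, 8.2],
    [0, 0, 8.2],
    [0, 0, 8.2],
    [0, 0, 8.2],
    [0, 0, 8.2],
    [0, 0, 8.2],
  ],
  jaw=[-1, -1, -1, -1, -1, -1, -1, -1, -1, -1, -1, -1, -1, -1, -1, -1, -1, -1, -1, -1],
)

```text
time_s: 44.15
ee_pos: [0.4211, -0.1809, 0.0961]
orientation: [[0.999, -0.038, 0.001], [-0.038, -0.999, -0.001], [0.001, 0.0, -1.0]]
force: [-0.4, 0.4, -1.9]
width: 0.164
grip_force: 55.0
```

```bash
python3 e.py
cat > n.py <<'E'
from h import *
np.set_printoptions(precision=4,suppress=True)
P=[manip.capture(n) for n in("top","side")]
s=manip.sense(); e=s['ee_pos']; R=np.array(s['orientation'])
nose=np.array(e)+.102*R[:,0]+[0,0,.0065]; tail=np.array(e)-.063*R[:,0]+[0,0,.0065]
O=np.array([.5552,-.1673]); c=.0375; f=lambda w:np.array([(w-O)[0]-c*(w-O)[1],c*(w-O)[0]+(w-O)[1]])
print('pred nose',nose,'frame',f(nose[:2]),[proj(p,nose)[0] for p in P],'tail',[proj(p,tail)[0] for p in P])
for p in P:
    for d in manip.tip_of(p,'drift_nose')[:2]: print('net',round(d['score'],2),np.array(d['xy']),atz(p,d['xy'],nose[2])-nose)
E
python3 n.py
```

```text
44.15 [ 0.421 -0.181  0.096] [-29.076  21.185 114.034   0.003  44.715  63.097] [ -0.074 -42.397 -20.725   0.034  -0.089  -0.001] [-0.389  0.361 -1.874] [0.02  0.155 0.037] 0.16423966958403569 54.979212284088135
pred nose [ 0.5232 -0.1849  0.1032] frame [-0.0314 -0.0188] [array([376.0296, 210.8545]), array([301.1162, 234.6771])] tail [array([376.2475, 271.9786]), array([236.5824, 230.1288])]
net 0.62 [207.2 232.2] [-0.0491  0.4594 -0.    ]
net 0.42 [299.1 236. ] [-0.0047 -0.0049  0.    ]
```

play_rows(
  linear=[
    [0, 0.001, -0.02],
    [0, 0.001, -0.04],
    [0, 0.001, -0.055],
    [0, 0.001, -0.061],
    [0.01, 0.0006, -0.061],
    [0.018, 0.0003, -0.061],
    [0.022, 0.0002, -0.061],
    [0.026, 0, -0.061],
    [0.03, -0.0001, -0.061],
    [0.034, -0.0003, -0.061],
    [0.038, -0.0004, -0.061],
    [0.038, -0.0004, -0.061],
  ],
  turn=[
    [0, 0, 0],
    [0, 0, 0],
    [0, 0, 0],
    [0, 0, 0],
    [0, 0, 0],
    [0, 0, 0],
    [0, 0, 0],
    [0, 0, 0],
    [0, 0, 0],
    [0, 0, 0],
    [0, 0, 0],
    [0, 0, 0],
  ],
  jaw=[-1, -1, -1, -1, -1, -1, -1, -1, -1, -1, -1, -1],
  force=60,
)

```text
time_s: 45.55
ee_pos: [0.459, -0.1811, 0.0342]
orientation: [[0.999, -0.038, 0.0], [-0.038, -0.999, -0.0], [0.0, 0.0, -1.0]]
force: [-0.9, -0.6, -0.6]
width: 0.167
grip_force: 60.0
```

```bash
python3 e.py; python3 n.py
python3 - <<'E'
from h import *
P=[manip.capture(n) for n in("top","side")]
cv2.imwrite('pics/k.png',np.hstack([cv2.resize(P[0]['frame'][160:250,320:430],None,fx=3.5,fy=3.5,interpolation=cv2.INTER_CUBIC),cv2.resize(P[1]['frame'][215:305,270:380],None,fx=3.5,fy=3.5,interpolation=cv2.INTER_CUBIC)]))
E
```

```text
45.55 [ 0.459 -0.181  0.034] [-26.947  30.596 110.536   0.004  38.839  65.225] [  0.151 -50.386 -18.949   0.034   0.002   0.051] [-0.943 -0.635 -0.562] [ 0.031  0.092 -0.003] 0.16656064108554888 59.97892141342163
pred nose [ 0.5604 -0.1849  0.0406] frame [ 0.0058 -0.0174] [array([372.9596, 201.8808]), array([315.7076, 252.194 ])] tail [array([373.1438, 259.6704]), array([253.0953, 247.5409])]
net 0.58 [447.2 243.4] [-0.1245 -0.2067  0.    ]
net 0.63 [314.7 252.7] [-0.0025 -0.0019 -0.    ]
```

View pics/k.png

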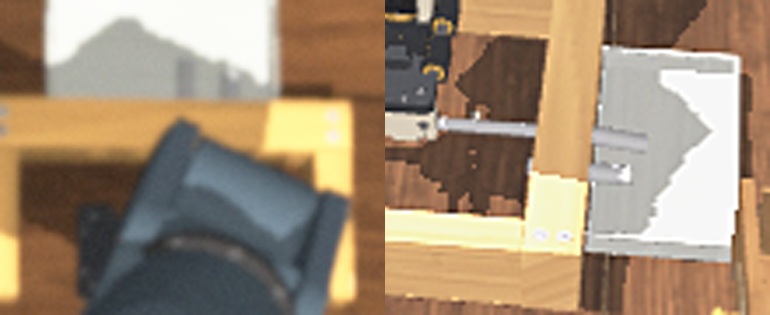

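The side view shows the drift nose in bore 3, with dowel 3 sticking out farther than dowel 4 on the tray side. I'll push on through.

play_rows(
  linear=[
    [0.005, -0.0002, 0],
    [0.01, -0.0004, 0],
    [0.015, -0.0006, 0],
    [0.02, -0.0008, 0],
    [0.024, -0.0009, 0],
    [0.028, -0.001, 0],
    [0.031, -0.0012, 0],
    [0.034, -0.0013, 0],
    [0.037, -0.0014, 0],
    [0.04, -0.0015, 0],
    [0.043, -0.0016, 0],
    [0.046, -0.0017, 0],
    [0.046, -0.0017, 0],
    [0.046, -0.0017, 0],
  ],
  turn=[
    [0, 0, 0],
    [0, 0, 0],
    [0, 0, 0],
    [0, 0, 0],
    [0, 0, 0],
    [0, 0, 0],
    [0, 0, 0],
    [0, 0, 0],
    [0, 0, 0],
    [0, 0, 0],
    [0, 0, 0],
    [0, 0, 0],
    [0, 0, 0],
    [0, 0, 0],
  ],
  jaw=[-1, -1, -1, -1, -1, -1, -1, -1, -1, -1, -1, -1, -1, -1],
)

```text
time_s: 47.25
ee_pos: [0.5044, -0.1827, 0.0341]
orientation: [[0.999, -0.038, -0.0], [-0.038, -0.999, 0.0], [-0.0, -0.0, -1.0]]
force: [-0.6, 0.1, -2.3]
width: 0.167
grip_force: 60.0
```

```bash
python3 e.py
cat > dw.py <<'E'
from h import *
np.set_printoptions(precision=3,suppress=True)
P=[manip.capture(n) for n in("top","side")]
O=np.array([.5552,-.1673]); c=.0375; f=lambda w:np.array([(w-O)[0]-c*(w-O)[1],c*(w-O)[0]+(w-O)[1]])
for p,n in zip(P,'ts'):
    for d in manip.outline_of(p,'dowel_1')[:5]:
        m=np.array(d['mask']); ys,xs=np.nonzero(m)
        if len(xs)<5: continue
        (cx,cy),wh,a=cv2.minAreaRect(np.c_[xs,ys].astype(np.float32)); 
        print(n,round(d['score'],2),'px',round(cx,1),round(cy,1),np.array(wh),len(xs),'frame z=.0085',f(atz(p,(cx,cy),.0085)[:2]),'z=.04',f(atz(p,(cx,cy),.04)[:2]))
E
python3 dw.py
```

```text
47.25 [ 0.504 -0.183  0.034] [-24.884  33.793 104.084   0.     42.13   67.293] [  0.119 -55.227 -20.791   0.064  -0.189   0.005] [-0.627  0.078 -2.294] [-0.018  0.283  0.026] 0.16710194211484655 59.97908055782318
s 0.6 px 345.8 258.0 [26.399  4.366] 108 frame z=.0085 [ 0.085 -0.001] z=.04 [ 0.085 -0.029]
s 0.6 px 333.5 264.5 [ 5. 11.] 64 frame z=.0085 [ 0.054 -0.027] z=.04 [ 0.055 -0.054]
```

play_rows(
  linear=[
    [0.004, -0.0002, 0],
    [0.008, -0.0003, 0],
    [0.012, -0.0005, 0],
    [0.016, -0.0006, 0],
    [0.016, -0.0006, 0],
    [0.016, -0.0006, 0],
  ],
  turn=[
    [0, 0, 0],
    [0, 0, 0],
    [0, 0, 0],
    [0, 0, 0],
    [0, 0, 0],
    [0, 0, 0],
  ],
  jaw=[-1, -1, -1, -1, -1, -1],
)

```text
time_s: 48.05
ee_pos: [0.5205, -0.1833, 0.0341]
orientation: [[0.999, -0.038, 0.0], [-0.038, -0.999, 0.0], [0.0, -0.0, -1.0]]
force: [-0.6, -1.1, -2.0]
width: 0.166
grip_force: 60.0
```

```bash
python3 e.py;python3 dw.py
```

```text
48.05 [ 0.521 -0.183  0.034] [-24.236  34.954 101.735   0.001  43.311  67.938] [  0.084 -56.596 -21.13    0.033  -0.073   0.007] [-0.565 -1.072 -2.049] [-0.011  0.157 -0.07 ] 0.1662997250212865 59.97894287109375
t 0.56 px 372.0 164.5 [7. 4.] 35 frame z=.0085 [ 0.126 -0.019] z=.04 [ 0.117 -0.015]
t 0.27 px 319.7 223.0 [ 9.901 44.228] 443 frame z=.0085 [-0.053  0.134] z=.04 [-0.058  0.134]
s 0.55 px 334.0 264.0 [4. 8.] 37 frame z=.0085 [ 0.055 -0.025] z=.04 [ 0.056 -0.053]
```

play_rows(
  linear=[
    [-0.01, 0.0004, 0],
    [-0.025, 0.0009, 0],
    [-0.045, 0.0017, 0],
    [-0.065, 0.0024, 0],
    [-0.085, 0.0032, 0],
    [-0.098, 0.0037, 0],
    [-0.098, 0.0037, 0],
    [-0.0985, -0.01, 0],
    [-0.099, -0.025, 0],
    [-0.0993, -0.0325, 0],
    [-0.0993, -0.0325, 0],
  ],
  turn=[
    [0, 0, 0],
    [0, 0, 0],
    [0, 0, 0],
    [0, 0, 0],
    [0, 0, 0],
    [0, 0, 0],
    [0, 0, 0],
    [0, 0, 0],
    [0, 0, 0],
    [0, 0, 0],
    [0, 0, 0],
  ],
  jaw=[-1, -1, -1, -1, -1, -1, -1, -1, -1, -1, -1],
)

```text
time_s: 49.35
ee_pos: [0.4214, -0.2173, 0.0341]
orientation: [[0.999, -0.04, 0.0], [-0.04, -0.999, -0.0], [0.0, 0.0, -1.0]]
force: [-0.5, -0.5, -2.1]
width: 0.167
grip_force: 60.0
```

```bash
python3 e.py;python3 n.py; python3 dw.py
```

```text
49.35 [ 0.421 -0.217  0.034] [-32.906  29.221 113.342  -0.003  37.404  59.367] [ -0.893 -48.416 -18.53   -0.011  -0.047  -0.24 ] [-0.546 -0.53  -2.082] [ 0.045  0.201 -0.084] 0.16668071092389697 59.978764057159424
pred nose [ 0.523  -0.22    0.0404] frame [-0.0302 -0.0539] [array([385.7657, 214.4957]), array([300.3119, 261.783 ])] tail [array([386.1387, 272.7611]), array([236.6501, 256.8658])]
net 0.74 [310.5 257.4] [ 0.025   0.0164 -0.    ]
net 0.66 [299.6 262.7] [-0.0016 -0.0032 -0.    ]
t 0.65 px 372.0 173.0 [24.  4.] 121 frame z=.0085 [ 0.1   -0.019] z=.04 [ 0.091 -0.015]
t 0.64 px 320.0 223.0 [44. 10.] 441 frame z=.0085 [-0.053  0.133] z=.04 [-0.058  0.133]
t 0.37 px 385.5 184.0 [4. 3.] 17 frame z=.0085 [ 0.067 -0.059] z=.04 [ 0.059 -0.054]
s 0.6 px 321.1 253.0 [18.596 99.954] 1666 frame z=.0085 [0.018 0.01 ] z=.04 [ 0.02  -0.018]
s 0.41 px 334.0 264.0 [10.  4.] 46 frame z=.0085 [ 0.055 -0.025] z=.04 [ 0.056 -0.053]
```

Dowel 3 lies flat in the tray at frame (0.100, −0.019). Now bore 4.

play_rows(
  linear=[
    [0.01, -0.0004, 0],
    [0.02, -0.0008, 0],
    [0.025, -0.0009, 0],
    [0.03, -0.0011, 0],
    [0.034, -0.0013, 0],
    [0.038, -0.0014, 0],
    [0.042, -0.0016, 0],
    [0.042, -0.0016, 0],
  ],
  turn=[
    [0, 0, 0],
    [0, 0, 0],
    [0, 0, 0],
    [0, 0, 0],
    [0, 0, 0],
    [0, 0, 0],
    [0, 0, 0],
    [0, 0, 0],
  ],
  jaw=[-1, -1, -1, -1, -1, -1, -1, -1],
)

```text
time_s: 50.55
ee_pos: [0.4637, -0.2176, 0.0342]
orientation: [[0.999, -0.038, 0.0], [-0.038, -0.999, -0.0], [0.001, 0.0, -1.0]]
force: [0.1, 0.0, -1.1]
width: 0.16
grip_force: 60.0
```

```bash
python3 e.py;python3 dw.py
```

```text
50.55 [ 0.464 -0.218  0.034] [-30.346  31.966 107.767   0.004  40.235  61.826] [  0.178 -52.269 -19.603   0.039   0.004   0.053] [ 0.057  0.012 -1.102] [-0.039  0.141  0.019] 0.16020050889266163 59.979000091552734
t 0.61 px 385.0 181.0 [12.  4.] 57 frame z=.0085 [ 0.076 -0.057] z=.04 [ 0.068 -0.053]
t 0.48 px 372.0 173.0 [22.  4.] 109 frame z=.0085 [ 0.1   -0.019] z=.04 [ 0.091 -0.015]
t 0.25 px 178.8 233.3 [36.77  38.891] 666 frame z=.0085 [-0.091  0.547] z=.04 [-0.094  0.537]
s 0.55 px 337.0 265.5 [18.604  5.367] 100 frame z=.0085 [ 0.063 -0.029] z=.04 [ 0.064 -0.057]
s 0.54 px 351.0 263.0 [28.259  5.274] 135 frame z=.0085 [ 0.099 -0.017] z=.04 [ 0.099 -0.045]
```

Dowel 4 is advancing. Continue the push.

play_rows(
  linear=[
    [0.005, -0.0002, 0],
    [0.01, -0.0004, 0],
    [0.015, -0.0006, 0],
    [0.02, -0.0008, 0],
    [0.024, -0.0009, 0],
    [0.028, -0.001, 0],
    [0.031, -0.0012, 0],
    [0.034, -0.0013, 0],
    [0.037, -0.0014, 0],
    [0.04, -0.0015, 0],
    [0.044, -0.0016, 0],
    [0.048, -0.0018, 0],
    [0.052, -0.002, 0],
    [0.056, -0.0021, 0],
    [0.056, -0.0021, 0],
  ],
  turn=[
    [0, 0, 0],
    [0, 0, 0],
    [0, 0, 0],
    [0, 0, 0],
    [0, 0, 0],
    [0, 0, 0],
    [0, 0, 0],
    [0, 0, 0],
    [0, 0, 0],
    [0, 0, 0],
    [0, 0, 0],
    [0, 0, 0],
    [0, 0, 0],
    [0, 0, 0],
    [0, 0, 0],
  ],
  jaw=[-1, -1, -1, -1, -1, -1, -1, -1, -1, -1, -1, -1, -1, -1, -1],
)

```text
time_s: 52.25
ee_pos: [0.5197, -0.2196, 0.0342]
orientation: [[0.999, -0.038, 0.0], [-0.038, -0.999, -0.0], [0.0, 0.0, -1.0]]
force: [-1.1, -0.1, -2.6]
width: 0.164
grip_force: 60.0
```

play_rows(
  linear=[
    [-0.01, 0.0004, 0],
    [-0.025, 0.0009, 0],
    [-0.045, 0.0017, 0],
    [-0.065, 0.0024, 0],
    [-0.085, 0.0032, 0],
    [-0.098, 0.0037, 0],
    [-0.1, 0.0037, 0.03],
    [-0.1, 0.0037, 0.07],
    [-0.1, 0.0037, 0.07],
  ],
  turn=[
    [0, 0, 0],
    [0, 0, 0],
    [0, 0, 0],
    [0, 0, 0],
    [0, 0, 0],
    [0, 0, 0],
    [0, 0, 0],
    [0, 0, 0],
    [0, 0, 0],
  ],
  jaw=[-1, -1, -1, -1, -1, -1, -1, -1, -1],
)

```text
time_s: 53.15
ee_pos: [0.4208, -0.2172, 0.1081]
orientation: [[0.999, -0.038, 0.006], [-0.038, -0.999, -0.004], [0.006, 0.004, -1.0]]
force: [1.0, 0.2, -2.1]
width: 0.163
grip_force: 60.0
```

```bash
python3 e.py;python3 dw.py; python3 n.py
```

```text
53.15 [ 0.421 -0.217  0.108] [-32.934  21.158 111.679   0.001  46.745  59.257] [  0.019 -46.968 -22.365   0.036   1.155  -0.002] [ 1.002  0.167 -2.1  ] [0.    0.125 0.043] 0.16301757607719886 59.979060888290405
t 0.54 px 383.5 175.0 [20.  3.] 55 frame z=.0085 [ 0.094 -0.053] z=.04 [ 0.086 -0.049]
t 0.53 px 367.0 200.0 [ 90. 104.] 4316 frame z=.0085 [ 0.018 -0.003] z=.04 [ 0.011 -0.   ]
s 0.72 px 351.0 263.5 [ 5. 26.] 121 frame z=.0085 [ 0.1   -0.019] z=.04 [ 0.099 -0.047]
s 0.67 px 316.6 252.8 [109.789 100.028] 5837 frame z=.0085 [0.006 0.01 ] z=.04 [ 0.008 -0.019]
s 0.54 px 349.0 273.5 [ 5. 26.] 109 frame z=.0085 [ 0.096 -0.054] z=.04 [ 0.095 -0.08 ]
pred nose [ 0.5204 -0.2193  0.1093] frame [-0.0328 -0.0533] [array([389.011 , 211.1831]), array([298.8875, 242.9219])] tail [array([389.5488, 272.5633]), array([232.7335, 237.9747])]
net 0.58 [185.7 233.7] [-0.0503  0.5515  0.    ]
net 0.48 [295.3 246.3] [-0.0078 -0.0118 -0.    ]
```

Both dowels lie flat in the tray. Returning the drift to the mat at about (0.50, 0.225).

play_rows(
  linear=[
    [0, 0, 0.03],
    [0, 0, 0.07],
    [0.005, 0.01, 0.12],
    [0.015, 0.03, 0.16],
    [0.03, 0.06, 0.19],
    [0.045, 0.09, 0.19],
    [0.06, 0.125, 0.19],
    [0.075, 0.16, 0.19],
    [0.085, 0.195, 0.19],
    [0.085, 0.23, 0.19],
    [0.085, 0.265, 0.19],
    [0.085, 0.3, 0.19],
    [0.085, 0.335, 0.19],
    [0.082, 0.37, 0.19],
    [0.08, 0.4, 0.19],
    [0.079, 0.425, 0.18],
    [0.079, 0.437, 0.15],
    [0.079, 0.442, 0.11],
    [0.079, 0.442, 0.07],
    [0.079, 0.442, 0.03],
  ],
  turn=[
    [0, 0, 0],
    [0, 0, 0],
    [0, 0, 0],
    [0, 0, 0],
    [0, 0, 0],
    [0, 0, 0],
    [0, 0, 0],
    [0, 0, 0],
    [0, 0, 0],
    [0, 0, 0],
    [0, 0, 0],
    [0, 0, 0],
    [0, 0, 0],
    [0, 0, 0],
    [0, 0, 0],
    [0, 0, 0],
    [0, 0, 0],
    [0, 0, 0],
    [0, 0, 0],
    [0, 0, 0],
  ],
  jaw=[-1, -1, -1, -1, -1, -1, -1, -1, -1, -1, -1, -1, -1, -1, -1, -1, -1, -1, -1, -1],
)

```text
time_s: 55.55
ee_pos: [0.4976, 0.2263, 0.132]
orientation: [[0.999, -0.038, -0.001], [-0.038, -0.999, -0.0], [-0.001, 0.0, -1.0]]
force: [0.4, 0.6, -2.2]
width: 0.164
grip_force: 60.0
```

```bash
python3 e.py; python3 d.py; python3 n.py
```

```text
55.55 [0.498 0.226 0.132] [ 19.571  25.841  99.715  -0.     54.489 111.722] [  0.539 -58.301 -26.295  -0.      1.455   0.011] [ 0.447  0.603 -2.187] [ 0.014  0.15  -0.013] 0.16427923221520427 59.978901743888855
drift_center [(0.53, array([298.3, 133.4]), array([0.4659, 0.411 ]))]
drift_nose [(0.68, array([333.1, 138.4]), array([0.5915, 0.3871]))]
drift [(0.41, array([405.9, 207. ]), array([ 0.5488, -0.2845])), (0.65, array([303.2, 137. ]), array([0.4851, 0.3891]))]
square_grip [(0.81, array([302.3, 130.9]), array([0.4837, 0.3715]))]
square_corner [(0.78, array([302.8, 157.2]), array([0.4927, 0.2681]))]
pred nose [0.6002 0.2223 0.1411] frame [0.0304 0.3913] [array([224.2665, 183.2601]), array([335.8403, 133.2917])] tail [array([220.8251, 244.7221]), array([283.0904, 130.3243])]
net 0.74 [332.5 136. ] [-0.0099 -0.0157  0.    ]
```

play_rows(
  linear=[
    [0, 0, -0.03],
    [0, 0, -0.06],
    [0, 0, -0.09],
    [0, 0, -0.11],
    [0, 0, -0.118],
    [0, 0, -0.122],
    [0, 0, -0.125],
    [0, 0, -0.1265],
    [0, 0, -0.1265],
    [0, 0, -0.1265],
    [0, 0, -0.1265],
    [0, 0, -0.1265],
    [0, 0, -0.1265],
    [0, 0, -0.1],
    [0, 0, -0.06],
    [0, 0, -0.02],
    [0, 0, 0.02],
    [0, 0, 0.05],
    [0, 0, 0.05],
  ],
  turn=[
    [0, 0, 0],
    [0, 0, 0],
    [0, 0, 0],
    [0, 0, 0],
    [0, 0, 0],
    [0, 0, 0],
    [0, 0, 0],
    [0, 0, 0],
    [0, 0, 0],
    [0, 0, 0],
    [0, 0, 0],
    [0, 0, 0],
    [0, 0, 0],
    [0, 0, 0],
    [0, 0, 0],
    [0, 0, 0],
    [0, 0, 0],
    [0, 0, 0],
    [0, 0, 0],
  ],
  jaw=[-1, -1, -1, -1, -1, -1, -1, -1, -1, -0.2, -0.2, -0.2, -0.2, -0.2, -0.2, -0.2, 0, 0.1, 0.1],
)

```text
time_s: 58.25
ee_pos: [0.4999, 0.2268, 0.1883]
orientation: [[0.999, -0.038, 0.007], [-0.038, -0.999, 0.002], [0.007, -0.003, -1.0]]
force: [-0.5, 0.5, -0.3]
width: 0.546
grip_force: 0.0
```

```bash
python3 e.py; python3 d.py
python3 - <<'E'
from h import *
np.set_printoptions(precision=4,suppress=True)
P=[manip.capture(n) for n in("top","side")]
for o in cfit('square',[P[1]],(.484,.3615,-2.356),.003,4)[0]: print('sq side',o)
for o in cfit('drift',[P[1]],(.496,.225,-.038),.003,4)[0]: print('dr side',o)
E
```

```text
58.25 [0.5   0.227 0.188] [ 19.544  21.713  96.924   0.001  60.954 111.723] [  0.044 -51.734 -27.885  -0.015   0.76    0.001] [-0.519  0.466 -0.329] [0.029 0.125 0.028] 0.5459989197654159 0.0
drift_center [(0.47, array([229.5, 226.4]), array([0.5024, 0.2315])), (0.78, array([303., 167.]), array([0.4974, 0.2142]))]
drift_nose [(0.56, array([333. , 167.7]), array([0.5956, 0.2166]))]
drift [(0.51, array([230.5, 226.9]), array([0.5009, 0.2286])), (0.71, array([304.3, 166.9]), array([0.5016, 0.215 ]))]
square_grip [(0.83, array([302.7, 130.8]), array([0.485 , 0.3722]))]
square_corner [(0.56, array([229.5, 223.5]), array([0.5109, 0.2316])), (0.6, array([300.3, 152.4]), array([0.4822, 0.2951]))]
sq side [   0.4836    0.3614 -134.8775    0.3222]
sq side [   0.4836    0.3614 -134.8775    0.3222]
dr side [ 0.4988  0.228  -2.3454  0.3068]
dr side [ 0.4988  0.228  -2.3454  0.3068]
```

play_rows(
  linear=[
    [-0.003, 0.03, 0],
    [-0.006, 0.06, 0],
    [-0.009, 0.09, 0],
    [-0.012, 0.115, 0],
    [-0.014, 0.13, 0],
    [-0.014, 0.135, 0],
    [-0.014, 0.135, -0.03],
    [-0.014, 0.135, -0.07],
    [-0.014, 0.135, -0.11],
    [-0.014, 0.135, -0.14],
    [-0.014, 0.135, -0.155],
    [-0.014, 0.135, -0.159],
    [-0.014, 0.135, -0.159],
    [-0.014, 0.135, -0.159],
  ],
  turn=[
    [0, 0, 8],
    [0, 0, 16],
    [0, 0, 24],
    [0, 0, 32],
    [0, 0, 40],
    [0, 0, 47.2],
    [0, 0, 47.2],
    [0, 0, 47.2],
    [0, 0, 47.2],
    [0, 0, 47.2],
    [0, 0, 47.2],
    [0, 0, 47.2],
    [0, 0, 47.2],
    [0, 0, 47.2],
  ],
  jaw=[0.1, 0.1, 0.1, 0.1, 0.1, 0.1, 0.1, 0.1, 0.1, 0.1, 0.1, 0.1, 0.1, 0.1],
)

```text
time_s: 60.35
ee_pos: [0.485, 0.3616, 0.0267]
orientation: [[0.707, 0.707, 0.002], [0.707, -0.707, 0.001], [0.002, 0.001, -1.0]]
force: [-0.2, 0.0, -0.2]
width: 0.55
grip_force: 0.0
```

play_rows(
  linear=[
    [0, 0, 0],
    [0, 0, 0],
    [0, 0, 0],
    [0, 0, 0],
    [0, 0, 0],
    [0, 0, 0],
    [0, 0, 0],
    [0, 0, 0],
  ],
  turn=[
    [0, 0, 0],
    [0, 0, 0],
    [0, 0, 0],
    [0, 0, 0],
    [0, 0, 0],
    [0, 0, 0],
    [0, 0, 0],
    [0, 0, 0],
  ],
  jaw=[-1, -1, -1, -1, -1, -1, -1, -1],
  force=50,
)

```text
time_s: 61.15
ee_pos: [0.4843, 0.3611, 0.0254]
orientation: [[0.707, 0.707, 0.0], [0.707, -0.707, 0.0], [0.0, 0.0, -1.0]]
force: [-0.3, -1.3, 5.2]
width: 0.235
grip_force: 50.0
```

play_rows(
  linear=[
    [0, 0, 0.01],
    [0, 0, 0.03],
    [0, 0, 0.07],
    [0, 0, 0.12],
    [0, 0, 0.17],
    [0, 0, 0.22],
    [0, 0, 0.26],
    [0.002, -0.01, 0.28],
    [0.005, -0.03, 0.28],
    [0.008, -0.05, 0.28],
    [0.011, -0.075, 0.28],
    [0.014, -0.1, 0.28],
    [0.017, -0.125, 0.28],
    [0.02, -0.15, 0.28],
    [0.023, -0.175, 0.28],
    [0.026, -0.2, 0.28],
    [0.03, -0.22, 0.28],
    [0.033, -0.24, 0.28],
    [0.035, -0.26, 0.28],
    [0.035, -0.28, 0.28],
  ],
  turn=[
    [0, 0, 0],
    [0, 0, 0],
    [0, 0, 0],
    [0, 0, 0],
    [0, 0, 0],
    [0, 0, 3],
    [0, 0, 10],
    [0, 0, 18],
    [0, 0, 26],
    [0, 0, 34],
    [0, 0, 42],
    [0, 0, 50],
    [0, 0, 58],
    [0, 0, 66],
    [0, 0, 74],
    [0, 0, 82],
    [0, 0, 90],
    [0, 0, 98],
    [0, 0, 106],
    [0, 0, 112],
  ],
  jaw=[-1, -1, -1, -1, -1, -1, -1, -1, -1, -1, -1, -1, -1, -1, -1, -1, -1, -1, -1, -1],
)

```text
time_s: 63.15
ee_pos: [0.5187, 0.0804, 0.305]
orientation: [[-0.923, 0.385, -0.001], [0.385, 0.923, 0.0], [0.001, -0.0, -1.0]]
force: [0.0, -0.4, -3.6]
width: 0.233
grip_force: 50.0
```

```bash
python3 e.py
```

```text
63.15 [0.519 0.08  0.305] [  3.724  13.061  91.691   0.011  75.307 -63.62 ] [  3.175 -46.175 -32.642   0.035   0.114   1.907] [ 0.048 -0.404 -3.632] [-0.05   0.032 -0.003] 0.23279960218832718 49.99896705150604
```

play_rows(
  linear=[
    [-0.001, -0.02, 0],
    [-0.003, -0.05, 0],
    [-0.006, -0.085, 0],
    [-0.009, -0.12, 0],
    [-0.012, -0.15, 0],
    [-0.015, -0.175, 0],
    [-0.015, -0.181, -0.02],
    [-0.015, -0.181, -0.05],
    [-0.015, -0.181, -0.085],
    [-0.015, -0.181, -0.12],
    [-0.015, -0.181, -0.155],
    [-0.015, -0.181, -0.19],
    [-0.015, -0.181, -0.22],
    [-0.015, -0.181, -0.24],
    [-0.015, -0.181, -0.255],
    [-0.015, -0.181, -0.265],
    [-0.015, -0.181, -0.272],
    [-0.015, -0.181, -0.275],
    [-0.015, -0.181, -0.275],
  ],
  turn=[
    [0, 0, 4],
    [0, 0, 8],
    [0, 0, 12],
    [0, 0, 16],
    [0, 0, 20.5],
    [0, 0, 20.5],
    [0, 0, 20.5],
    [0, 0, 20.5],
    [0, 0, 20.5],
    [0, 0, 20.5],
    [0, 0, 20.5],
    [0, 0, 20.5],
    [0, 0, 20.5],
    [0, 0, 20.5],
    [0, 0, 20.5],
    [0, 0, 20.5],
    [0, 0, 20.5],
    [0, 0, 20.5],
    [0, 0, 20.5],
  ],
  jaw=[-1, -1, -1, -1, -1, -1, -1, -1, -1, -1, -1, -1, -1, -1, -1, -1, -1, -1, -1],
)

```text
time_s: 65.05
ee_pos: [0.5042, -0.0999, 0.0303]
orientation: [[-0.999, 0.043, 0.0], [0.043, 0.999, 0.0], [-0.0, 0.0, -1.0]]
force: [-0.7, 0.4, -4.0]
width: 0.232
grip_force: 50.0
```

```bash
python3 e.py
```

```text
65.05 [ 0.504 -0.1    0.03 ] [ -16.393   32.522  107.531    0.001   39.945 -103.915] [ -0.011 -52.786 -19.339  -0.007  -0.048  -0.   ] [-0.731  0.421 -4.019] [0.04  0.033 0.011] 0.23179515522295505 49.999006390571594
```

play_rows(
  linear=[
    [0.003, 0.003, -0.003],
    [0.006, 0.006, -0.005],
    [0.009, 0.009, -0.0065],
    [0.011, 0.011, -0.0065],
    [0.0125, 0.012, -0.0065],
    [0.0125, 0.012, -0.0065],
  ],
  turn=[
    [0, 0, 0.3],
    [0, 0, 0.3],
    [0, 0, 0.3],
    [0, 0, 0.3],
    [0, 0, 0.3],
    [0, 0, 0.3],
  ],
  jaw=[-1, -1, -1, -1, -1, -1],
)

```text
time_s: 65.65
ee_pos: [0.5169, -0.0877, 0.0237]
orientation: [[-0.999, 0.038, 0.0], [0.038, 0.999, -0.0], [-0.0, -0.0, -1.0]]
force: [0.0, 0.4, -3.5]
width: 0.233
grip_force: 50.0
```

play_rows(
  linear=[
    [0, 0.001, 0],
    [0, 0.002, 0],
    [0, 0.003, 0],
    [0, 0.003, 0],
  ],
  turn=[
    [0, 0, 0],
    [0, 0, 0],
    [0, 0, 0],
    [0, 0, 0],
  ],
  jaw=[-1, -1, -1, -1],
)

```text
time_s: 66.05
ee_pos: [0.5166, -0.0857, 0.0237]
orientation: [[-0.999, 0.038, 0.0], [0.038, 0.999, -0.001], [-0.0, -0.001, -1.0]]
force: [-1.8, -7.7, -3.6]
width: 0.236
grip_force: 50.0
```

```bash
python3 e.py
```

```text
66.05 [ 0.517 -0.086  0.024] [ -14.477   33.899  106.184   -0.122   39.894 -102.232] [  4.349 -54.617 -19.113   1.438   0.215   0.042] [-1.782 -7.725 -3.617] [-1.566  0.285  0.027] 0.23553218906939394 49.99946594238281
```

Left rail contact. Now lower to the bench and press x.

play_rows(
  linear=[
    [0.001, 0, -0.001],
    [0.002, 0.0003, -0.0015],
    [0.003, 0.0007, -0.0015],
    [0.003, 0.0007, -0.0015],
  ],
  turn=[
    [0, 0, 0],
    [0, 0, 0],
    [0, 0, 0],
    [0, 0, 0],
  ],
  jaw=[-1, -1, -1, -1],
)

```text
time_s: 66.45
ee_pos: [0.5179, -0.0858, 0.0225]
orientation: [[-0.999, 0.037, -0.004], [0.037, 0.999, -0.002], [0.004, -0.002, -1.0]]
force: [-13.5, -15.0, 10.0]
width: 0.234
grip_force: 50.0
```

```bash
python3 e.py
```

```text
66.45 [ 0.518 -0.086  0.023] [ -14.401   34.193  105.844   -0.246   40.144 -102.08 ] [  9.233 -49.969 -21.951   3.141  -2.229   0.073] [-13.542 -14.999  10.033] [-2.689  2.264  0.022] 0.23428076088354874 50.00435829162598
```

play_rows(
  linear=[
    [0.001, 0, 0.0003],
    [0.0015, 0, 0.0005],
    [0.0015, 0, 0.0005],
  ],
  turn=[
    [0, 0, 0],
    [0, 0, 0],
    [0, 0, 0],
  ],
  jaw=[-1, -1, -1],
)

```text
time_s: 66.75
ee_pos: [0.5182, -0.0857, 0.0226]
orientation: [[-0.999, 0.037, -0.006], [0.037, 0.999, -0.002], [0.006, -0.002, -1.0]]
force: [-18.0, -17.5, 10.0]
width: 0.235
grip_force: 50.0
```

play_rows(
  linear=[
    [0, 0, 0],
    [0, 0, 0],
    [0, 0, 0],
    [0, 0, 0],
    [0, 0, 0],
    [0, 0, 0],
    [0, 0, 0],
    [0, 0, 0],
    [0, 0, 0],
    [0, 0, 0],
    [0, 0, 0],
    [0, 0, 0],
    [0, 0, 0],
    [0, 0, 0],
    [0, 0, 0],
  ],
  turn=[
    [0, 0, 0],
    [0, 0, 0],
    [0, 0, 0],
    [0, 0, 0],
    [0, 0, 0],
    [0, 0, 0],
    [0, 0, 0],
    [0, 0, 0],
    [0, 0, 0],
    [0, 0, 0],
    [0, 0, 0],
    [0, 0, 0],
    [0, 0, 0],
    [0, 0, 0],
    [0, 0, 0],
  ],
  jaw=[-1, -1, -1, -1, -1, -1, -1, -1, -1, -1, -1, -1, -1, -1, -1],
)

```text
time_s: 68.25
ee_pos: [0.5182, -0.0858, 0.0227]
orientation: [[-0.999, 0.037, -0.006], [0.037, 0.999, -0.002], [0.006, -0.002, -1.0]]
force: [-16.4, -16.8, 9.4]
width: 0.232
grip_force: 50.0
```

```bash
python3 e.py
```

```text
68.25 [ 0.518 -0.086  0.023] [ -14.38    34.252  105.688   -0.282   40.389 -102.046] [ 10.23  -50.888 -24.075   3.689  -3.29    0.106] [-16.434 -16.801   9.369] [-3.084  3.01   0.11 ] 0.23235779668473058 50.00708878040314
```

The x reading could be friction from the left rail and the bench. My offset bookkeeping expects the back rail about 1.3 mm further on. I'll unload y and z, then feel for x alone.

play_rows(
  linear=[
    [-0.003, -0.003, 0.001],
    [-0.004, -0.006, 0.002],
    [-0.004, -0.006, 0.002],
    [-0.003, -0.006, 0.002],
    [-0.003, -0.006, 0.002],
  ],
  turn=[
    [0, 0, 0],
    [0, 0, 0],
    [0, 0, 0],
    [0, 0, 0],
    [0, 0, 0],
  ],
  jaw=[-1, -1, -1, -1, -1],
)

```text
time_s: 68.75
ee_pos: [0.5185, -0.09, 0.0246]
orientation: [[-0.999, 0.038, 0.0], [0.038, 0.999, -0.0], [-0.0, 0.0, -1.0]]
force: [0.2, -0.4, -3.4]
width: 0.236
grip_force: 50.0
```

play_rows(
  linear=[
    [0.001, 0, 0],
    [0.002, 0, 0],
    [0.002, 0, 0],
  ],
  turn=[
    [0, 0, 0],
    [0, 0, 0],
    [0, 0, 0],
  ],
  jaw=[-1, -1, -1],
)

```text
time_s: 69.05
ee_pos: [0.5194, -0.0899, 0.0244]
orientation: [[-0.999, 0.038, -0.002], [0.038, 0.999, 0.0], [0.002, 0.0, -1.0]]
force: [-4.4, 0.6, -1.3]
width: 0.234
grip_force: 50.0
```

play_rows(
  linear=[
    [0.0005, 0, 0],
    [0.001, 0, 0],
    [0.001, 0, 0],
  ],
  turn=[
    [0, 0, 0],
    [0, 0, 0],
    [0, 0, 0],
  ],
  jaw=[-1, -1, -1],
)

```text
time_s: 69.35
ee_pos: [0.5195, -0.0899, 0.0242]
orientation: [[-0.999, 0.038, -0.004], [0.038, 0.999, 0.001], [0.004, 0.001, -1.0]]
force: [-8.3, -0.1, 0.4]
width: 0.237
grip_force: 50.0
```

play_rows(
  linear=[
    [-0.002, 0.002, -0.001],
    [-0.002, 0.004, -0.0015],
    [-0.002, 0.0045, -0.0015],
    [-0.0005, 0.0045, -0.0015],
    [0.001, 0.0047, -0.0015],
    [0.0015, 0.0052, -0.0015],
    [0.0015, 0.0057, -0.0015],
    [0.0015, 0.0057, -0.0015],
  ],
  turn=[
    [0, 0, 0],
    [0, 0, 0],
    [0, 0, 0],
    [0, 0, 0],
    [0, 0, 0],
    [0, 0, 0],
    [0, 0, 0],
    [0, 0, 0],
  ],
  jaw=[-1, -1, -1, -1, -1, -1, -1, -1],
)

```text
time_s: 70.15
ee_pos: [0.5197, -0.0858, 0.0229]
orientation: [[-0.999, 0.037, -0.007], [0.037, 0.999, -0.001], [0.007, -0.002, -1.0]]
force: [-18.0, -17.6, 8.3]
width: 0.235
grip_force: 50.0
```

```bash
python3 e.py
```

```text
70.15 [ 0.52  -0.086  0.023] [ -14.35    34.341  105.447   -0.258   40.565 -102.028] [ 10.306 -52.401 -25.274   3.564  -3.541  -0.011] [-18.028 -17.622   8.287] [-2.984  3.249 -0.016] 0.23477267696144888 50.0034373998642
```

play_rows(
  linear=[
    [-0.0008, -0.0003, 0],
    [-0.0008, -0.0003, 0],
    [-0.0008, -0.0003, 0],
    [-0.0008, -0.0003, 0],
    [-0.0008, -0.0003, 0],
    [-0.0008, -0.0003, 0],
    [-0.0008, -0.0003, 0],
    [-0.0008, -0.0003, 0],
    [-0.0008, -0.0003, 0],
    [-0.0008, -0.0003, 0],
    [-0.0008, -0.0003, 0],
    [-0.0008, -0.0003, 0],
    [-0.0008, -0.0003, 0],
    [-0.0008, -0.0003, 0],
    [-0.0008, -0.0003, 0],
    [-0.0008, -0.0003, 0],
    [-0.0008, -0.0003, 0],
  ],
  turn=[
    [0, 0, 0],
    [0, 0, 0],
    [0, 0, 0],
    [0, 0, 0],
    [0, 0, 0],
    [0, 0, 0],
    [0, 0, 0],
    [0, 0, 0],
    [0, 0, 0],
    [0, 0, 0],
    [0, 0, 0],
    [0, 0, 0],
    [0, 0, 0],
    [0, 0, 0],
    [0, 0, 0],
    [0, 0, 0],
    [0, 0, 0],
  ],
  jaw=[-1, -1, -1, -1, -1, -1, -1, -1, -1, -1, -1, -1, -1, -1, -1, -1, -1],
)

```text
time_s: 71.85
ee_pos: [0.5197, -0.0858, 0.0229]
orientation: [[-0.999, 0.037, -0.005], [0.037, 0.999, -0.001], [0.005, -0.001, -1.0]]
force: [-13.2, -13.2, 3.5]
width: 0.234
grip_force: 50.0
```

```bash
python3 e.py
```

```text
71.85 [ 0.52  -0.086  0.023] [ -14.375   34.308  105.516   -0.197   40.437 -102.087] [  7.992 -53.776 -23.812   2.869  -2.644  -0.006] [-13.154 -13.188   3.493] [-2.431  2.545  0.03 ] 0.23442244142923221 50.001912117004395
```

play_rows(
  linear=[
    [-0.003, -0.003, 0.002],
    [-0.01, -0.01, 0.006],
    [-0.025, -0.025, 0.01],
    [-0.04, -0.045, 0.012],
    [-0.05, -0.065, 0.012],
    [-0.055, -0.079, 0.012],
    [-0.055, -0.079, 0.012],
    [-0.055, -0.079, 0.012],
    [-0.055, -0.079, 0.012],
    [-0.055, -0.079, 0.012],
    [-0.055, -0.079, 0.012],
    [-0.055, -0.079, 0.012],
    [-0.055, -0.079, 0.012],
    [-0.055, -0.085, 0.012],
    [-0.05, -0.1, 0.012],
    [-0.04, -0.12, 0.012],
    [-0.03, -0.135, 0.012],
    [-0.022, -0.145, 0.012],
    [-0.022, -0.145, 0.012],
    [-0.022, -0.145, 0.012],
  ],
  turn=[
    [0, 0, 0],
    [0, 0, 0],
    [0, 0, 0],
    [0, 0, -6],
    [0, 0, -14],
    [0, 0, -22],
    [0, 0, -30],
    [0, 0, -38],
    [0, 0, -46],
    [0, 0, -54],
    [0, 0, -62],
    [0, 0, -70],
    [0, 0, -78],
    [0, 0, -86],
    [0, 0, -90],
    [0, 0, -90],
    [0, 0, -90],
    [0, 0, -90],
    [0, 0, -90],
    [0, 0, -90],
  ],
  jaw=[-1, -1, -1, -1, -1, -1, -1, -1, -1, -1, -1, -1, -1, -1, -1, -1, -1, -1, -1, -1],
)

```text
time_s: 73.85
ee_pos: [0.4994, -0.2295, 0.0351]
orientation: [[0.038, 0.999, -0.0], [0.999, -0.038, 0.0], [0.0, -0.0, -1.0]]
force: [0.1, -0.4, -3.6]
width: 0.232
grip_force: 50.0
```

```bash
python3 e.py
```

```text
73.85 [ 0.499 -0.23   0.035] [-29.543  34.687 102.055   0.014  43.277 -27.356] [ -0.6   -57.048 -22.13    0.022  -0.042  -0.027] [ 0.143 -0.427 -3.615] [-0.061  0.11  -0.02 ] 0.23184952522228727 49.998990297317505
```

play_rows(
  linear=[
    [0.002, 0, -0.004],
    [0.004, 0, -0.008],
    [0.007, -0.002, -0.0105],
    [0.01, -0.006, -0.011],
    [0.0115, -0.01, -0.011],
    [0.0115, -0.013, -0.011],
    [0.0115, -0.0145, -0.011],
    [0.0115, -0.0145, -0.011],
  ],
  turn=[
    [0, 0, 0],
    [0, 0, 0],
    [0, 0, 0],
    [0, 0, 0],
    [0, 0, 0],
    [0, 0, 0],
    [0, 0, 0],
    [0, 0, 0],
  ],
  jaw=[-1, -1, -1, -1, -1, -1, -1, -1],
)

```text
time_s: 74.65
ee_pos: [0.5113, -0.2445, 0.0242]
orientation: [[0.038, 0.999, 0.0], [0.999, -0.038, -0.0], [-0.0, 0.0, -1.0]]
force: [0.3, 0.1, -3.5]
width: 0.232
grip_force: 50.0
```

play_rows(
  linear=[
    [0, -0.001, 0],
    [0, -0.002, 0],
    [0, -0.003, 0],
    [0, -0.003, 0],
  ],
  turn=[
    [0, 0, 0],
    [0, 0, 0],
    [0, 0, 0],
    [0, 0, 0],
  ],
  jaw=[-1, -1, -1, -1],
)

```text
time_s: 75.05
ee_pos: [0.5113, -0.2461, 0.0242]
orientation: [[0.038, 0.999, -0.001], [0.999, -0.038, 0.002], [0.002, -0.001, -1.0]]
force: [-0.0, 7.7, 1.2]
width: 0.235
grip_force: 50.0
```

play_rows(
  linear=[
    [0.001, 0.002, 0],
    [0.002, 0.002, 0],
    [0.003, 0.002, 0],
    [0.0035, 0.002, 0],
    [0.0035, 0.002, 0],
  ],
  turn=[
    [0, 0, 0],
    [0, 0, 0],
    [0, 0, 0],
    [0, 0, 0],
    [0, 0, 0],
  ],
  jaw=[-1, -1, -1, -1, -1],
)

```text
time_s: 75.55
ee_pos: [0.5135, -0.2451, 0.0239]
orientation: [[0.038, 0.999, -0.003], [0.999, -0.038, 0.001], [0.001, -0.003, -1.0]]
force: [-7.8, 0.7, 1.5]
width: 0.235
grip_force: 50.0
```

play_rows(
  linear=[
    [0, -0.001, -0.0005],
    [0, -0.002, -0.001],
    [0.0005, -0.003, -0.0013],
    [0.0008, -0.0032, -0.0013],
    [0.0008, -0.0032, -0.0013],
  ],
  turn=[
    [0, 0, 0],
    [0, 0, 0],
    [0, 0, 0],
    [0, 0, 0],
    [0, 0, 0],
  ],
  jaw=[-1, -1, -1, -1, -1],
)

```text
time_s: 76.05
ee_pos: [0.5134, -0.2462, 0.0227]
orientation: [[0.038, 0.999, -0.006], [0.999, -0.038, 0.005], [0.004, -0.006, -1.0]]
force: [-12.2, 15.3, 11.5]
width: 0.234
grip_force: 50.0
```

```bash
python3 e.py
```

```text
76.05 [ 0.513 -0.246  0.023] [-30.332  37.527  98.839   0.082  44.049 -28.208] [ -4.472 -54.941 -27.647  -1.134  -4.166   0.036] [-12.225  15.26   11.534] [2.258 1.752 0.036] 0.23431136189556734 50.0042849779129
```

Both contacts are true: x=0.5135 and y=−0.2462, each first found with the other side free. I'll hold, then return the square to the mat.

play_rows(
  linear=[
    [0.0003, 0, 0.0005],
    [0.0003, 0, 0.0005],
    [0.0003, 0, 0.0005],
    [0.0003, 0, 0.0005],
    [0.0003, 0, 0.0005],
    [0.0003, 0, 0.0005],
    [0.0003, 0, 0.0005],
    [0.0003, 0, 0.0005],
    [0.0003, 0, 0.0005],
    [0.0003, 0, 0.0005],
    [0.0003, 0, 0.0005],
    [0.0003, 0, 0.0005],
    [0.0003, 0, 0.0005],
    [0.0003, 0, 0.0005],
    [0.0003, 0, 0.0005],
    [0.0003, 0, 0.0005],
  ],
  turn=[
    [0, 0, 0],
    [0, 0, 0],
    [0, 0, 0],
    [0, 0, 0],
    [0, 0, 0],
    [0, 0, 0],
    [0, 0, 0],
    [0, 0, 0],
    [0, 0, 0],
    [0, 0, 0],
    [0, 0, 0],
    [0, 0, 0],
    [0, 0, 0],
    [0, 0, 0],
    [0, 0, 0],
    [0, 0, 0],
  ],
  jaw=[-1, -1, -1, -1, -1, -1, -1, -1, -1, -1, -1, -1, -1, -1, -1, -1],
)

```text
time_s: 77.65
ee_pos: [0.5134, -0.2462, 0.0227]
orientation: [[0.038, 0.999, -0.006], [0.999, -0.038, 0.005], [0.004, -0.006, -1.0]]
force: [-11.5, 12.6, 7.3]
width: 0.234
grip_force: 50.0
```

play_rows(
  linear=[
    [-0.003, 0.003, 0.001],
    [-0.012, 0.012, 0.005],
    [-0.03, 0.03, 0.02],
    [-0.04, 0.04, 0.06],
    [-0.04, 0.04, 0.11],
    [-0.04, 0.04, 0.16],
    [-0.04, 0.04, 0.21],
    [-0.04, 0.045, 0.25],
    [-0.04, 0.06, 0.27],
    [-0.037, 0.09, 0.28],
    [-0.034, 0.12, 0.28],
    [-0.031, 0.15, 0.28],
    [-0.028, 0.18, 0.28],
    [-0.025, 0.21, 0.28],
    [-0.02, 0.24, 0.28],
    [-0.02, 0.27, 0.28],
    [-0.02, 0.3, 0.28],
    [-0.02, 0.325, 0.28],
    [-0.02, 0.34, 0.28],
    [-0.02, 0.35, 0.28],
  ],
  turn=[
    [0, 0, 0],
    [0, 0, 0],
    [0, 0, 0],
    [0, 0, 0],
    [0, 0, 0],
    [0, 0, 0],
    [0, 0, 0],
    [0, 0, 0],
    [0, 0, 0],
    [0, 0, -5],
    [0, 0, -10],
    [0, 0, -15],
    [0, 0, -20],
    [0, 0, -25],
    [0, 0, -30],
    [0, 0, -35],
    [0, 0, -39],
    [0, 0, -42.8],
    [0, 0, -42.8],
    [0, 0, -42.8],
  ],
  jaw=[-1, -1, -1, -1, -1, -1, -1, -1, -1, -1, -1, -1, -1, -1, -1, -1, -1, -1, -1, -1],
)

```text
time_s: 79.65
ee_pos: [0.496, 0.1023, 0.3034]
orientation: [[0.705, 0.709, 0.0], [0.709, -0.705, -0.0], [0.0, 0.0, -1.0]]
force: [0.5, 0.3, -2.4]
width: 0.236
grip_force: 50.0
```

```bash
python3 e.py; python3 d.py
```

```text
79.65 [0.496 0.102 0.303] [ 6.388 11.019 94.464 -0.008 74.497 51.222] [ -0.417 -44.715 -32.095   0.132  -0.063   0.005] [ 0.522  0.252 -2.423] [-0.038  0.109 -0.016] 0.23592856632505843 49.99890983104706
drift_center [(0.56, array([229. , 226.5]), array([0.5021, 0.233 ])), (0.72, array([331.4, 329.8]), array([ 0.6083, -0.3972]))]
drift_nose [(0.57, array([333.5, 166.7]), array([0.5971, 0.2221]))]
drift [(0.62, array([260.4, 210.4]), array([0.5478, 0.1412])), (0.79, array([304.8, 168.5]), array([0.5039, 0.2065]))]
square_grip [(0.54, array([263.1, 206.6]), array([0.552 , 0.1289])), (0.86, array([297.5,  97.6]), array([0.4476, 0.603 ]))]
square_corner [(0.46, array([288. , 210.1]), array([0.547 , 0.0605])), (0.72, array([297.9, 125.7]), array([0.4602, 0.4618]))]
```

play_rows(
  linear=[
    [-0.001, 0.02, 0],
    [-0.003, 0.05, 0],
    [-0.005, 0.09, 0],
    [-0.007, 0.13, 0],
    [-0.009, 0.17, 0],
    [-0.01, 0.21, 0],
    [-0.01, 0.24, 0],
    [-0.01, 0.255, -0.02],
    [-0.01, 0.259, -0.06],
    [-0.01, 0.259, -0.11],
    [-0.01, 0.259, -0.16],
    [-0.01, 0.259, -0.2],
    [-0.01, 0.259, -0.235],
    [-0.01, 0.259, -0.255],
    [-0.01, 0.259, -0.265],
    [-0.01, 0.259, -0.272],
    [-0.01, 0.259, -0.276],
    [-0.01, 0.259, -0.2775],
    [-0.01, 0.259, -0.2775],
    [-0.01, 0.259, -0.2775],
  ],
  turn=[
    [0, 0, 0],
    [0, 0, 0],
    [0, 0, 0],
    [0, 0, 0],
    [0, 0, 0],
    [0, 0, 0],
    [0, 0, 0],
    [0, 0, 0],
    [0, 0, 0],
    [0, 0, 0],
    [0, 0, 0],
    [0, 0, 0],
    [0, 0, 0],
    [0, 0, 0],
    [0, 0, 0],
    [0, 0, 0],
    [0, 0, 0],
    [0, 0, 0],
    [0, 0, 0],
    [0, 0, 0],
  ],
  jaw=[-1, -1, -1, -1, -1, -1, -1, -1, -1, -1, -1, -1, -1, -1, -1, -1, -1, -1, -1, -1],
)

```text
time_s: 82.25
ee_pos: [0.4863, 0.3608, 0.0265]
orientation: [[0.707, 0.707, 0.001], [0.707, -0.707, 0.001], [0.001, 0.0, -1.0]]
force: [0.7, 0.5, -3.6]
width: 0.235
grip_force: 50.0
```

play_rows(
  linear=[
    [0, 0, 0],
    [0, 0, 0],
    [0, 0, 0],
    [0, 0, 0],
    [0, 0, 0],
    [0, 0, 0.02],
    [0, 0, 0.05],
    [0, 0, 0.09],
    [0, 0, 0.14],
    [0, 0, 0.19],
    [-0.04, 0.02, 0.22],
    [-0.09, 0.04, 0.22],
    [-0.14, 0.06, 0.22],
    [-0.19, 0.08, 0.22],
    [-0.24, 0.1, 0.22],
    [-0.26, 0.12, 0.22],
    [-0.26, 0.12, 0.22],
    [-0.26, 0.12, 0.22],
  ],
  turn=[
    [0, 0, 0],
    [0, 0, 0],
    [0, 0, 0],
    [0, 0, 0],
    [0, 0, 0],
    [0, 0, 0],
    [0, 0, 0],
    [0, 0, 0],
    [0, 0, 0],
    [0, 0, 0],
    [0, 0, 0],
    [0, 0, 0],
    [0, 0, 0],
    [0, 0, 0],
    [0, 0, 0],
    [0, 0, 0],
    [0, 0, 0],
    [0, 0, 0],
  ],
  jaw=[0.1, 0.1, 0.1, 0.1, 0.1, 0.1, 0.1, 0.1, 0.1, 0.1, 0.1, 0.1, 0.1, 0.1, 0.1, 0.1, 0.1, 0.1],
)

```text
time_s: 84.05
ee_pos: [0.2253, 0.4808, 0.2459]
orientation: [[0.705, 0.709, 0.0], [0.709, -0.705, -0.0], [0.0, 0.0, -1.0]]
force: [0.4, 0.6, -0.3]
width: 0.55
grip_force: 0.0
```

```bash
python3 e.py; python3 d.py; python3 dw.py
python3 - <<'E'
from h import *
P=[manip.capture(n) for n in("top","side")]
cv2.imwrite('pics/z.png',np.hstack([cv2.resize(P[0]['frame'][140:280,140:460],None,fx=1.5,fy=1.8),cv2.resize(P[1]['frame'][100:352,240:400],(320,252))[:252]]) if 0 else np.hstack([cv2.resize(P[0]['frame'][140:280,150:450],(470,220)),cv2.resize(P[1]['frame'][110:310,250:390],(300,220*1))]) if 0 else np.vstack([cv2.resize(P[0]['frame'][140:280,150:450],(600,280),interpolation=cv2.INTER_CUBIC),cv2.resize(P[1]['frame'][110:360,110:510],(600,310),interpolation=cv2.INTER_CUBIC)]))
E
```

```text
84.05 [0.225 0.481 0.246] [ 59.874  16.53   95.573  -0.012  67.892 104.741] [  2.324 -47.107 -29.455   0.116  -0.075   0.159] [ 0.447  0.585 -0.324] [-0.022  0.138 -0.   ] 0.5501734032316492 0.0
drift_center [(0.62, array([231.1, 226.5]), array([0.502 , 0.2268])), (0.59, array([304.1, 169.7]), array([0.502, 0.2  ]))]
drift_nose [(0.76, array([229.8, 193. ]), array([0.6019, 0.2322])), (0.54, array([333. , 167.3]), array([0.5955, 0.2188]))]
drift [(0.69, array([363.3, 175.8]), array([ 0.6454, -0.1632])), (0.63, array([253.2, 334.2]), array([ 0.4298, -0.4199]))]
square_grip [(0.85, array([180.1, 230.3]), array([0.4883, 0.3665])), (0.9, array([305. , 137.6]), array([0.496 , 0.3307]))]
square_corner [(0.59, array([203.9, 233.7]), array([0.4823, 0.3066])), (0.73, array([304.5, 154.3]), array([0.4972, 0.285 ]))]
t 0.53 px 384.0 174.5 [23.  4.] 98 frame z=.0085 [ 0.096 -0.054] z=.04 [ 0.088 -0.05 ]
t 0.52 px 372.0 172.5 [23.  4.] 89 frame z=.0085 [ 0.101 -0.019] z=.04 [ 0.093 -0.015]
s 0.64 px 302.4 155.5 [76.659 48.961] 2559 frame z=.0085 [-0.082  0.446] z=.04 [-0.076  0.403]
s 0.53 px 351.0 262.5 [28.204  6.452] 166 frame z=.0085 [ 0.099 -0.016] z=.04 [ 0.099 -0.043]
s 0.45 px 349.0 273.4 [28.285  5.344] 155 frame z=.0085 [ 0.096 -0.053] z=.04 [ 0.095 -0.08 ]
```

View pics/z.png

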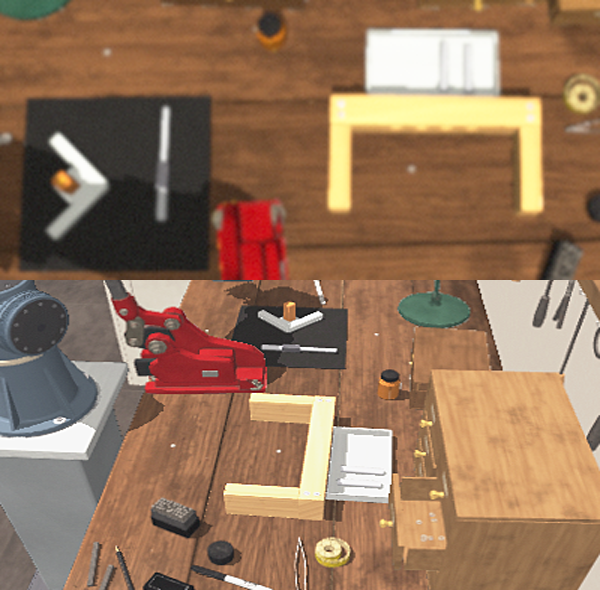

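The final view shows both dowels flat in the tray, square and drift side by side on the mat, and the bystanders where they were. Handing in.

```bash
python3 -c "
from plant import manip
print(manip.sign_off())"
```

```text
the job is handed in; nothing more can be done
None
```

The job is handed in at about 84 s of the 210 s: both corners were checked with the square before and after, dowels 3 and 4 (the only ones fitted) lie flat in the tray, square and drift lie side by side on the mat, and the jar, tin and tape were not touched.

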